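# Clamp specimen blocks on an x-y stage and step them under the pointer

## Robot

A 7-joint arm with a two-finger parallel gripper is mounted at the origin on the work surface. World frame = base frame: x ahead of the robot, y to its left, z up, the work surface at z = 0. Lengths are in m, angles in rad, forces in N, time in s.
With the tool pointing down it reaches from about 0.425 to 0.925 m from the base axis. Payload 6.8 kg.
Tool frame: the origin (TCP) lies midway between the tips of the shut fingers; the grasp point (between the pads) lies 19 mm behind it; z points along the fingers, y is the direction in which the jaws open and shut (so a half turn about z gives the same grasp; the last joint's range is limited). The gripper opens to 85 mm and grips with 20 to 120 N. Pads are 22 mm wide; open, the fingers measure 114 mm over their backs; the gripper's body (76 mm by 85 mm) begins 54 mm behind the grasp point. The pads swing forward as they close: fully open they stand 13 mm farther back than shut.
Start: joints at [1.155, 0.477, 0.022, 1.555, -0.011, 1.109, -0.083], TCP at [0.205, -0.643, 0.231] pointing down, gripper open.
Joint ranges: [-2.96, 2.96], [-0.34, 2.1], [-1.41, 1.46], [0.24, 2.44], [-1.37, 4.51], [0.17, 1.92], [-2.96, 2.96]. Speed limits (rad/s): [2.39, 2.39, 3.14, 3.14, 3.14, 3.14, 3.14].

## Interface

Orientations are given as a unit quaternion [w, x, y, z].
In Python, from station import readout, eyes, ticket gives the robot as it stands. The module is installed in compiled form; this text tells all that it offers.
- The arm moves only by the shell command python3 -m crank 'ROWS' [FORCE]. ROWS is JSON, a list of rows, each an object of numbers: "jaw": the opening in per cent of the stroke, from 0 (shut) to 100 (fully open); "x", "y", "z": the shift along the tool's x, y, z in mm; "ax", "ay", "az": the turn, a rotation vector about the tool's x, y, z in degrees. In form: [{"jaw": .., "x": .., "y": .., "z": .., "ax": .., "ay": .., "az": ..}, ...]. A call has 1 to 12 rows; each row shifts and turns the commanded pose from where the row before left it, along the tool's axes as they then stand; what a row does not reach is not made up. A row lasts 1/8 s, in which the tool goes at most 62.5 mm and 10.7 degrees, less where a joint would pass 70% of its speed; a pose out of reach is approached as far as the arm can. A call with a gripper value outside its range is refused whole. The fingers move at their own pace and stop on an object; FORCE is the grip in N (left out, the last holds). Time passes only in rows, so rows that do not move let the fingers close. It gives the time, the measured TCP pose, the force and the opening at its end, in the units of the state.
- readout.get_obs(): the state, without advancing time (a new reading comes with each control period).
- eyes.read_camera(name): name is "scene" or "top" or "wrist"; returns (picture, depth): 420x560x3 uint8, red, green, blue; 420x560 float32, m along the optical axis (not along the pixel's ray), 0 where there is no reading.
- eyes.calibration(name): a dict with "fx", "fy", "cx", "cy" (pixels), "R" (3x3) and "t" (3): a world point X has camera coordinates R X + t. Camera axes: x right, y down, z forward; pixel columns grow to the right and rows downward; lengths in m; the calibration is good to about 2 mm. A picture is of the moment at which its call begins: read the wrist's pose just before it. calibration takes no time and is no camera call; for the wrist camera it gives the pose at the moment of the call.
- ticket.hand_in(): hands the job in, once; it reports no verdict.
The state is a dict: "t": time; "q": joint angles; "joint_vel": joint speeds; "joint_torque": joint torques, N m; "eef_pos": TCP position; "tool_rot": TCP orientation; "contact_force": force on the tool from outside, world axes, zero at the start; "torque": the same for the moment, N m; "gripper_width": opening from 0.0 (shut) to 1.0 (fully open).
Only numpy, scipy, OpenCV 4.12 (cv2) and the standard library are available. Lean on these libraries where they do the work, as an engineer would, in place of code of your own. Each camera call takes 0.05 s, during which the arm holds its last target. There are 200 camera calls.

## Task

Seat every specimen block that is on the bench in a nest of the x-y carrier, toe towards the centre post; then set the orange clamp cap on the post, turn it backwards (counter-clockwise from above) until it drops into its thread, and screw it clockwise fully down over the toes. Then slide the carrier by its handle so that the white dots of the blocks stop for a second right under the red pointer, the red block first, then the yellow, then the blue (those that are there). Finally draw the carrier back to its front stop and let go, with blocks and cap still in place and the multimeter, solder spool and screwdriver left alone.

Things in the scene. Friction and masses are not known exactly. Their poses are not given: they have to be found in the camera images.
- block_red: red specimen block, 0.18 kg: body 40 x 40 mm, 46 mm tall, with a toe on one side 40 mm wide, 30 mm long, 10 mm high (70 mm long in all). Origin on the underside below the middle of the body; +x points out along the toe (toe tip at x = +50 mm, other end at -20 mm), +z up. White dot in the middle of the top. Starts upright on the bench, if present at all.
- block_yellow: yellow specimen block, 0.18 kg: body 40 x 40 mm, 46 mm tall, with a toe on one side 40 mm wide, 30 mm long, 10 mm high (70 mm long in all). Origin on the underside below the middle of the body; +x points out along the toe (toe tip at x = +50 mm, other end at -20 mm), +z up. White dot in the middle of the top. Starts upright on the bench, if present at all.
- block_blue: blue specimen block, 0.18 kg: body 40 x 40 mm, 46 mm tall, with a toe on one side 40 mm wide, 30 mm long, 10 mm high (70 mm long in all). Origin on the underside below the middle of the body; +x points out along the toe (toe tip at x = +50 mm, other end at -20 mm), +z up. White dot in the middle of the top. Starts upright on the bench, if present at all.
- red_mark (a point): centre of the white dot on top of the red block, 46 mm above its underside
- yellow_mark (a point): centre of the white dot on top of the yellow block, 46 mm above its underside
- blue_mark (a point): centre of the white dot on top of the blue block, 46 mm above its underside
- cap: orange clamp cap, 0.25 kg, 58 mm tall, upright on the bench: a ribbed barrel 60 mm across (to grip, from 17 mm above the underside to the top), a flange 99 mm across at 12 to 17 mm height, below it a hollow steel skirt 60 mm across with three hidden lugs inside, which run in the post's thread. Origin on the axis at the skirt's underside, +z up.
- post (a point): foot of the carrier's threaded centre post, on its axis at deck level (the carrier's upper face, 45 mm above the bench). Post: tapered steel, 49 mm across the thread. Axes are the carrier's: x away from the robot along the stage's long slide, y left, z up. The cap set loosely on the post rests level, its underside 16 mm above the deck; 2 mm play sideways
- post_top (a point): top of the post, 47 mm above the deck. Thread: turned clockwise at 16 mm the cap only meets stops. Turned backwards (counter-clockwise from above, up to 120 degrees) it meets a stop; let go there it drops 10 mm. From 6 mm it screws clockwise: level for the first 5 to 20 degrees, then down 0.09 mm a degree; underside on the deck (0 mm) after about 85 degrees at most, tight 10 degrees later
- nest_left (a point): middle of the floor of the nest left of the post (90 mm along carrier +y), at deck level: where a seated block's origin lies, its toe towards the post (its +x along carrier -y). Aluminium rims 7 mm high beside and outside the body, a 6 mm lip before the toe tip, 2 mm of play all round. Axes are the carrier's.
- nest_far (a point): the same for the nest on the far side of the post (90 mm along carrier +x); block +x axis along carrier -x
- nest_right (a point): the same for the nest at the post's right (90 mm along carrier -y); block +x axis along carrier +y
- handle (a point): centre of the top of the carrier's handle, an upright black post 20 x 20 mm square, 50 mm tall above the deck, 92 mm from the centre post along carrier -x; its sides are parallel to the carrier's x and y axes
- saddle (a joint): position of the carrier along the stage's x slide, m: 0 at the front stop (nearest the robot), up to 0.27 away from it; stiff (about 4 N to move), stays where left
- carrier (a joint): position of the carrier along the y slide, m: 0 in the middle, -0.16 to 0.16, positive to the left; about 4 N to move, stays where left. The carrier does not turn
- pointer_tip (a point): tip of the fixed red-beam pointer, 130 mm above the bench, pointing straight down; its arm comes from the far side at 205 mm height. A block's top in the nest is 91 mm above the bench and passes below it; so does the cap once it is screwed down (103 mm)
- meter: yellow multimeter, 170 x 85 x 40 mm, a bystander lying on the bench (origin: middle of its underside, long axis x)
- spool: solder spool, green flanges 64 mm across, 60 mm tall, a bystander standing on the bench (origin: middle of its underside)
- driver: red screwdriver, 180 mm long, a bystander lying on the bench (long axis x)
Not all that is in view belongs to the job. There is more than one size of the block_red; the one meant has the size given above. There is more than one size of the cap; the one meant has the size given above.

How it is judged:
On the way, in this order (a step that is already met when the one before it is completed fails the run):
1. every block present is seated in a nest, toe to the post ((distance between block_red and nest_left below 0.006 m or distance between block_red and nest_far below 0.006 m or distance between block_red and nest_right below 0.006 m) and angle between each of block_red, block_yellow, block_blue's own z axis and vertical below 0.07 rad and (distance between block_yellow and nest_left below 0.006 m or distance between block_yellow and nest_far below 0.006 m or distance between block_yellow and nest_right below 0.006 m) and (distance between block_blue and nest_left below 0.006 m or distance between block_blue and nest_far below 0.006 m or distance between block_blue and nest_right below 0.006 m)), for 0.2 s.
2. the cap has dropped into the thread of the post (horizontal distance between cap and post below 0.004 m and angle between cap's own z axis and vertical below 0.07 rad and z of cap in the frame of post below 0.0095 m), for 0.2 s.
3. the cap is screwed fully down (horizontal distance between cap and post below 0.004 m and angle between cap's own z axis and vertical below 0.07 rad and z of cap in the frame of post below 0.0025 m), for 0.2 s.
4. the red block's dot rests for 0.5 s within 5 mm of the point below the pointer (horizontal distance between red_mark and pointer_tip below 0.005 m and (distance between block_red and nest_left below 0.006 m or distance between block_red and nest_far below 0.006 m or distance between block_red and nest_right below 0.006 m) and angle between block_red's own z axis and vertical below 0.07 rad and linear speed of block_red below 0.01 m/s), for 0.5 s.
5. the yellow block's dot rests for 0.5 s within 5 mm of the point below the pointer (horizontal distance between yellow_mark and pointer_tip below 0.005 m and (distance between block_yellow and nest_left below 0.006 m or distance between block_yellow and nest_far below 0.006 m or distance between block_yellow and nest_right below 0.006 m) and angle between block_yellow's own z axis and vertical below 0.07 rad and linear speed of block_yellow below 0.01 m/s), for 0.5 s.
6. the blue block's dot rests for 0.5 s within 5 mm of the point below the pointer (horizontal distance between blue_mark and pointer_tip below 0.005 m and (distance between block_blue and nest_left below 0.006 m or distance between block_blue and nest_far below 0.006 m or distance between block_blue and nest_right below 0.006 m) and angle between block_blue's own z axis and vertical below 0.07 rad and linear speed of block_blue below 0.01 m/s), for 0.5 s.
At the end, for the whole second after the job is handed in: every block present lies within 6 mm of a nest's site, upright within 4 degrees; the cap is on the post's axis within 4 mm, level, its underside at most 2.5 mm above the deck; the carrier is within 10 mm of its front stop (on the way each dot rested 0.5 s within 5 mm of the pointer, in order) (all of step 1 and all of step 3 and value of joint saddle below 0.01 m); the robot touches nothing.
It fails at once if the multimeter is shoved more than 3 cm (distance of meter from where it was at the start of the episode above 0.03 m).
It fails at once if the solder spool is shoved more than 3 cm (distance of spool from where it was at the start of the episode above 0.03 m).
It fails at once if the screwdriver is shoved more than 3 cm (distance of driver from where it was at the start of the episode above 0.03 m).
Of block_red, block_yellow, block_blue only 2 to 3 are there at a start; the rules pass over those that are not, and their reading is None.
At some moment in a run one of block_red, block_yellow, block_blue, cap may be knocked a few centimetres aside while the robot is not near it.
It also fails if it takes over 210 s, if anything falls off the work surface, if the arm or the gripper's body presses on something with over 40 N, if the wrist force passes 120 N, or if a joint passes its speed limit or range.

## Working session

There is one attempt and no reset: what is moved stays moved. The work goes in short steps, Python scripts to look and compute and a shell command to move; the robot and the scene stay as the last step left them, time stands still between calls to the robot, and variables do not carry over. Pictures are saved under pics/ and viewed, about 12 in all and at most 16, crops included, and the job is handed in when it is done.

```bash
mkdir -p pics; cat > h.py <<'E'
import numpy as np, cv2
from station import readout, eyes, ticket
from scipy.spatial.transform import Rotation as Ro
def cam(n):
    c=eyes.calibration(n); p,d=eyes.read_camera(n); return c,p,d
def save(n,p): cv2.imwrite('pics/'+n+'.png',p[...,::-1])
def pts(c,d):
    v,u=np.mgrid[:d.shape[0],:d.shape[1]]
    P=np.stack([(u-c['cx'])/c['fx']*d,(v-c['cy'])/c['fy']*d,d],-1)
    return (P-np.array(c['t']))@np.array(c['R'])
def ray(c,u,v,z):
    R=np.array(c['R']);o=-R.T@np.array(c['t']);r=R.T@np.array([(u-c['cx'])/c['fx'],(v-c['cy'])/c['fy'],1])
    return o+r*(z-o[2])/r[2]
def pose():
    o=readout.get_obs();w,x,y,z=o['tool_rot'];return np.array(o['eef_pos']),Ro.from_quat([x,y,z,w]),o
E
python3 - <<'E'
from h import *
for n in('scene','top','wrist'):
    c,p,d=cam(n);save(n+'0',p);np.savez('/tmp/'+n,p=p,d=d,**c)
    R=np.array(c['R']);print(n,-R.T@np.array(c['t']),R[2],c['fx'])
p,r,o=pose();print(p,r.as_matrix().round(3),o['contact_force'],o['gripper_width'],o['t'])
E
```

```text
scene [1.20990435 0.44284089 0.83039814] [-0.6043293  -0.44327685 -0.66203605] 385.39658905039124
top [ 0.36779334 -0.04867802  1.55202172] [ 0.09868438  0.00514281 -0.99510549] 520.4385544062766
wrist [ 0.27176705 -0.62128501  0.37273152] [-0.26370528 -0.08214586 -0.96109915] 289.6609211448277
[ 0.20434281 -0.642859    0.23054119] [[ 0.953  0.303 -0.001]
 [ 0.303 -0.953  0.001]
 [-0.    -0.001 -1.   ]] [ 0.62831035 -0.28659698 -0.63595461] 1.0020595879234322 0.15
```

View pics/top0.png

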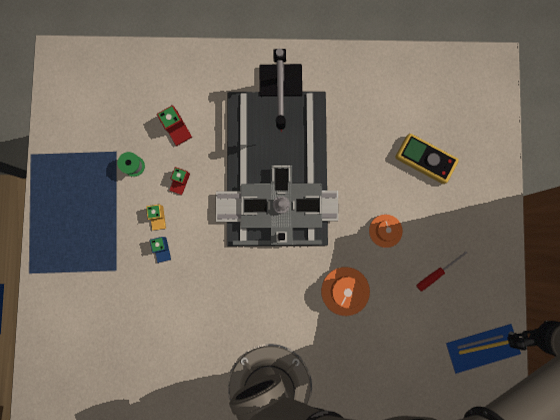

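View pics/scene0.png

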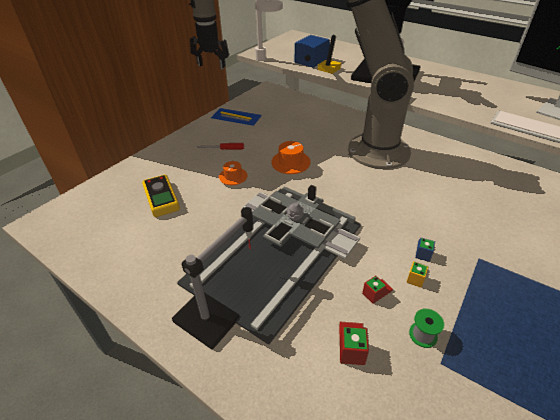

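The top view shows a big red block at (172,122), a smaller red at (179,178), yellow at (155,214), blue at (159,247), a big cap at (345,290), a smaller cap at (386,231), the post at (282,205), the handle at (282,238) and the pointer at (281,122). The scene view agrees.

```bash
cat > meas.py <<'E'
from h import *
def comps(P,m,mn=15):
    n,l,s,ce=cv2.connectedComponentsWithStats(m.astype(np.uint8));return [(l==i,ce[i],s[i,4]) for i in range(1,n) if s[i,4]>=mn]
def masks(p):
    h=cv2.cvtColor(p,cv2.COLOR_RGB2HSV).astype(int);H,S,V=h[...,0],h[...,1],h[...,2]
    return dict(red=((H<5)|(H>174))&(S>150)&(V>70),orange=(H>=6)&(H<17)&(S>170)&(V>70),yellow=(H>=18)&(H<32)&(S>150)&(V>70),green=(H>45)&(H<85)&(S>110)&(V>50),blue=(H>100)&(H<125)&(S>150)&(V>40))
E
python3 - <<'E'
from meas import *
for n in('top','scene'):
    f=np.load('/tmp/%s.npz'%n);p,d=f['p'],f['d'];c={k:f[k] for k in f if k not in'pd'};P=pts(c,d)
    print(n)
    for k,m in masks(p).items():
        for mm,ce,a in comps(P,m):
            q=P[mm&(d>0)]
            if len(q)<5 or q[:,2].max()<-.1: continue
            top=q[q[:,2]>np.percentile(q[:,2],90)-.005]
            print(k,ce.round(),a,'med',np.median(q,0).round(3),'ext',(q.max(0)-q.min(0)).round(3),'zmax',q[:,2].max().round(3),'topmid',((top.max(0)+top.min(0))/2).round(3))
f=np.load('/tmp/top.npz');P=pts({k:f[k] for k in f if k not in'pd'},f['d'])
for u,v in((282,205),(282,238),(281,122),(228,206),(336,206),(282,180)): print(u,v,P[v-2:v+3,u-2:u+3].reshape(-1,3).mean(0).round(3),P[v,u].round(3))
E
```

```text
top
red [175. 120.] 56 med [0.765 0.291 0.062] ext [0.071 0.049 0.047] zmax 0.07 topmid [0.774 0.297 0.066]
red [180. 135.] 261 med [0.738 0.285 0.014] ext [0.062 0.063 0.02 ] zmax 0.026 topmid [0.736 0.284 0.02 ]
red [179. 185.] 174 med [0.582 0.28  0.011] ext [0.063 0.057 0.047] zmax 0.049 topmid [0.604 0.269 0.042]
red [431. 279.] 194 med [ 0.319 -0.464  0.023] ext [0.064 0.076 0.038] zmax 0.033 topmid [ 0.319 -0.465  0.028]
orange [385. 231.] 772 med [ 0.455 -0.326  0.02 ] ext [0.092 0.094 0.067] zmax 0.068 topmid [ 0.458 -0.332  0.061]
orange [345. 291.] 1684 med [ 0.284 -0.21   0.027] ext [0.136 0.137 0.078] zmax 0.092 topmid [ 0.28  -0.214  0.085]
yellow [424. 161.] 548 med [ 0.661 -0.439  0.033] ext [0.144 0.179 0.028] zmax 0.044 topmid [ 0.674 -0.453  0.038]
yellow [159. 220.] 203 med [0.475 0.334 0.012] ext [0.07  0.04  0.051] zmax 0.052 topmid [0.501 0.34  0.044]
yellow [483. 347.] 129 med [ 0.126 -0.616  0.012] ext [0.036 0.141 0.022] zmax 0.023 topmid [ 0.126 -0.614  0.018]
green [168. 117.] 187 med [0.778 0.31  0.065] ext [0.062 0.059 0.017] zmax 0.072 topmid [0.778 0.3
[... 5006 characters left out ...]
.123 0.021] zmax 0.117 topmid [-0.588 -0.696  0.113]
blue [295.  54.] 19 med [-0.521 -0.755  0.051] ext [0.024 0.025 0.084] zmax 0.091 topmid [-0.526 -0.759  0.087]
blue [236. 117.] 306 med [ 0.125 -0.614  0.005] ext [0.135 0.21  0.013] zmax 0.01 topmid [ 0.125 -0.618  0.006]
blue [537. 414.] 19 med [0.675 0.673 0.003] ext [0.005 0.033 0.006] zmax 0.005 topmid [0.675 0.672 0.003]
282 205 [ 0.515 -0.029  0.149] [ 0.521 -0.028  0.095]
282 238 [ 0.428 -0.029  0.089] [ 0.428 -0.029  0.091]
281 122 [ 0.725 -0.023  0.224] [ 0.723 -0.023  0.23 ]
228 206 [0.522 0.132 0.03 ] [0.521 0.131 0.035]
336 206 [ 0.528 -0.186  0.026] [ 0.527 -0.185  0.037]
282 180 [ 0.599 -0.026  0.046] [ 0.6   -0.026  0.044]
```

```bash
python3 - <<'E'
import numpy as np,cv2
p=np.load('/tmp/top.npz')['p'][90:310,140:400]
cv2.imwrite('pics/crop1.png',cv2.resize(p,None,fx=3,fy=2.7,interpolation=cv2.INTER_CUBIC)[...,::-1])
E
```

```text
(no output)
```

View pics/crop1.png

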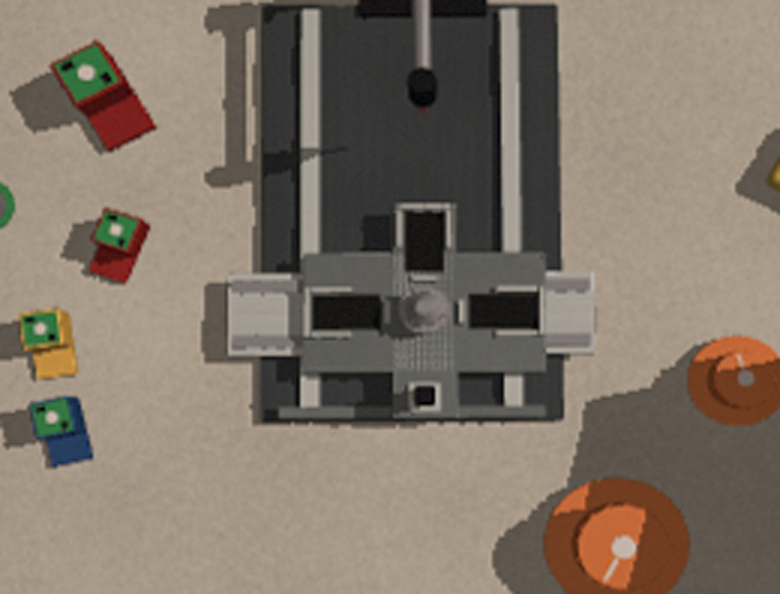

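```bash
cat >> h.py <<'E'
def goto(x,y,z,yaw):
    """turn (az) first, then shift in turned tool frame; yaw = world azimuth of tool x, deg"""
    p,r,o=pose();m=r.as_matrix();cur=np.degrees(np.arctan2(m[1,0],m[0,0]))
    tilt=Ro.from_matrix(m).apply([0,0,1])
    az=(cur-yaw+180)%360-180
    c,s=np.cos(np.radians(yaw)),np.sin(np.radians(yaw));d=(np.array([x,y,z])-p)*1000
    print('az',round(az,1),'| x',round(d[0]*c+d[1]*s,1),'y',round(d[0]*s-d[1]*c,1),'z',round(-d[2],1),'| now',p.round(4),'yaw',round(cur,1),'tool z',tilt.round(3),'q7',round(o['q'][6],2),'t',round(o['t'],2),'F',np.round(o['contact_force'],1),'g',round(o['gripper_width'],3))
E
python3 - <<'E'
from meas import *
for n in('top','scene'):
    f=np.load('/tmp/%s.npz'%n);p,d=f['p'],f['d'];c={k:f[k] for k in f if k not in'pd'};P=pts(c,d)
    cols=masks(p); near=lambda q:np.hypot(P[...,0]-q[0],P[...,1]-q[1])
    for k,q in dict(red=(.609,.278),yellow=(.502,.347),blue=(.406,.331)).items():
        # dot: bright, unsaturated near top
        w=(p.min(2)>120)&(near(q)<.015)&(P[...,2]>.035); v,u=np.nonzero(w); wd=ray(c,u.mean(),v.mean(),.046) if len(u) else None
        g=cols['green']|w; g&=near(q)<.03
        v,u=np.nonzero(g);X=np.array([ray(c,a,b,.046)[:2] for a,b in zip(u,v)])
        rc=cv2.minAreaRect((X*1000).astype(np.float32))
        t=cols[k]&(near(q)<.07)&(P[...,2]<.014)&(P[...,2]>.006)
        T=P[t]; T=T[np.hypot(*(T[:,:2]-q).T)>.018]; tc=T.mean(0) if len(T) else np.zeros(3)
        print(n,k,'dot',np.round(wd,4),'green',X.mean(0).round(4),'rect',np.round(rc[0]),np.round(rc[1]),round(rc[2],1),'toe',tc.round(3),'dir',np.degrees(np.arctan2(*(tc[:2]-wd[:2])[::-1])).round(1) if len(T) else None,len(T))
f=np.load('/tmp/top.npz');p,d=f['p'],f['d'];c={k:f[k] for k in f if k not in'pd'}
h=cv2.cvtColor(p,cv2.COLOR_RGB2HSV)
r=((h[...,0]<8)|(h[...,0]>172))&(h[...,1]>80);r[:, :270]=0;r[:,292:]=0;r[:110]=0;r[145:]=0
v,u=np.nonzero(r);print('tip px',list(zip(u,v)),ray(c,u.mean(),v.mean(),.13) if len(u) else '')
P=pts(c,d)
# handle top, post top, deck rails
for nm,(u0,u1,v0,v1),zl,zh in(('handle',(270,295,225,250),.085,.105),('post',(265,300,188,222),.083,.1)):
    s=P[v0:v1,u0:u1].reshape(-1,3);s=s[(s[:,2]>zl)&(s[:,2]<zh)];print(nm,len(s),s.mean(0).round(4),((s.max(0)+s.min(0))/2).round(4),(s.max(0)-s.min(0)).round(3))
# dark pockets
g=cv2.cvtColor(p,cv2.COLOR_RGB2GRAY)
for nm,(u0,u1,v0,v1) in dict(left=(240,270,195,216),right=(294,322,195,216),far=(274,291,166,194),handle=(277,288,232,243)).items():
    m=np.zeros_like(g);m[v0:v1,u0:u1]=(g[v0:v1,u0:u1]<40);v,u=np.nonzero(m)
    X=np.array([ray(c,a,b,.095 if nm=='handle' else .045)[:2] for a,b in zip(u,v)]);print(nm,len(u),X.mean(0).round(4),X.min(0).round(4),X.max(0).round(4))
E
```

```text
top red dot [0.6108 0.2786 0.046 ] green [0.6101 0.2784] rect [610. 278.] [32. 31.] 72.4 toe [0.578 0.286 0.009] dir 167.3 101
top yellow dot [0.5008 0.3481 0.046 ] green [0.5013 0.3484] rect [501. 348.] [31. 32.] 10.6 toe [0.468 0.341 0.01 ] dir -168.1 97
top blue dot [0.4059 0.3331 0.046 ] green [0.4059 0.3325] rect [406. 332.] [34. 34.] 13.7 toe [0.376 0.321 0.009] dir -158.5 78
scene red dot [0.6073 0.277  0.046 ] green [0.6087 0.2776] rect [608. 277.] [33. 32.] 71.0 toe [0.599 0.291 0.01 ] dir 120.0 93
scene yellow dot [0.498  0.3464 0.046 ] green [0.4995 0.3465] rect [499. 346.] [32. 31.] 10.8 toe [0.519 0.35  0.01 ] dir 10.4 19
scene blue dot [0.402  0.3304 0.046 ] green [0.404  0.3317] rect [404. 332.] [34. 34.] 13.8 toe [0.4   0.312 0.01 ] dir -94.7 4
tip px [(np.int64(280), np.int64(124)), (np.int64(281), np.int64(129)), (np.int64(281), np.int64(130)), (np.int64(281), np.int64(131))] [ 0.7314963  -0.02101728  0.13      ]
handle 49 [ 0.4332 -0.0265  0.0928] [ 0.4325 -0.0265  0.0925] [0.02  0.017 0.014]
post 79 [ 0.5245 -0.0251  0.0889] [ 0.5247 -0.0262  0.0914] [0.029 0.031 0.017]
left 268 [0.5233 0.0511] [0.5066 0.0191] [0.5399 0.0839]
right 266 [ 0.5286 -0.1016] [ 0.5102 -0.1321] [ 0.5454 -0.0705]
far 277 [ 0.6032 -0.0228] [ 0.5727 -0.0409] [ 0.6352 -0.0047]
handle 43 [ 0.4332 -0.0269] [ 0.425  -0.0351] [ 0.442  -0.0182]
```

```bash
python3 -m crank '[{"x":42,"y":-39.4,"z":-2},{"x":42,"y":-39.4,"z":-2},{"x":42,"y":-39.4,"z":-2},{"x":42,"y":-39.4,"z":-2},{"x":42,"y":-39.4,"z":-2},{"x":42,"y":-39.4,"z":-2},{"x":42,"y":-39.4,"z":-2},{"x":42,"y":-39.4,"z":-2},{"x":42,"y":-39.4,"z":-2},{"x":42,"y":-39.4,"z":-2},{"x":42,"y":-39.4,"z":-2},{"x":42,"y":-39.4,"z":-2}]' && python3 -m crank '[{"x":0},{"x":0},{"x":0}]' && python3 - <<'E'
from h import *
goto(.54,-.04,.25,17.6)
c,p,d=cam('wrist');save('w1',p);np.savez('/tmp/w1',p=p,d=d,**c)
E
```

```text
schema error: expected keys jaw, x, y, z, ax, ay, az
```

```bash
python3 -m crank '[{"jaw":100,"x":42,"y":-39.4,"z":-2,"ax":0,"ay":0,"az":0},{"jaw":100,"x":42,"y":-39.4,"z":-2,"ax":0,"ay":0,"az":0},{"jaw":100,"x":42,"y":-39.4,"z":-2,"ax":0,"ay":0,"az":0},{"jaw":100,"x":42,"y":-39.4,"z":-2,"ax":0,"ay":0,"az":0},{"jaw":100,"x":42,"y":-39.4,"z":-2,"ax":0,"ay":0,"az":0},{"jaw":100,"x":42,"y":-39.4,"z":-2,"ax":0,"ay":0,"az":0},{"jaw":100,"x":42,"y":-39.4,"z":-2,"ax":0,"ay":0,"az":0},{"jaw":100,"x":42,"y":-39.4,"z":-2,"ax":0,"ay":0,"az":0},{"jaw":100,"x":42,"y":-39.4,"z":-2,"ax":0,"ay":0,"az":0},{"jaw":100,"x":42,"y":-39.4,"z":-2,"ax":0,"ay":0,"az":0},{"jaw":100,"x":42,"y":-39.4,"z":-2,"ax":0,"ay":0,"az":0},{"jaw":100,"x":42,"y":-39.4,"z":-2,"ax":0,"ay":0,"az":0}]' 30 && python3 -m crank '[{"jaw":100,"x":0,"y":0,"z":0,"ax":0,"ay":0,"az":0},{"jaw":100,"x":0,"y":0,"z":0,"ax":0,"ay":0,"az":0},{"jaw":100,"x":0,"y":0,"z":0,"ax":0,"ay":0,"az":0}]' && python3 - <<'E'
from h import *
goto(.54,-.04,.25,17.6)
c,p,d=cam('wrist');save('w1',p);np.savez('/tmp/w1',p=p,d=d,**c)
E
```

```text
t: 1.65
eef_pos: [0.5421, -0.0385, 0.2553]
tool_rot: [0.0, 0.988, 0.153, -0.0]
contact_force: [0.9, 0.5, 0.1]
gripper_width: 0.995
t: 2.02
eef_pos: [0.541, -0.0418, 0.2551]
tool_rot: [0.0, 0.988, 0.152, -0.0]
contact_force: [-0.2, -0.4, -0.5]
gripper_width: 0.999
az -0.1 | x -0.4 y -2.0 z 5.1 | now [ 0.541  -0.0418  0.2551] yaw 17.5 tool z [-0.001 -0.001 -1.   ] q7 -1.4 t 2.02 F [-0.2 -0.4 -0.5] g 0.999
```

View pics/w1.png

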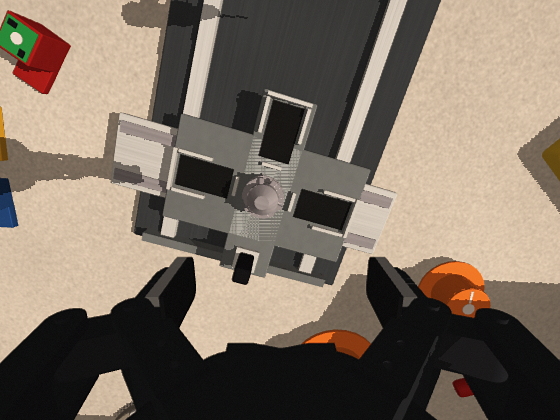

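The wrist view shows the carrier pockets: left (203,175), far (283,130), right (322,211). The post top is at (262,190) and the handle at (243,265).

```bash
python3 - <<'E'
from meas import *
f=np.load('/tmp/w1.npz');p,d=f['p'],f['d'];c={k:f[k] for k in f if k not in'pd'};P=pts(c,d)
g=cv2.cvtColor(p,cv2.COLOR_RGB2GRAY);m=(g<38)
n,l,s,ce=cv2.connectedComponentsWithStats(m.astype(np.uint8),connectivity=4)
R=np.array(c['R']);print('cam',-R.T@np.array(c['t']))
for nm,(u,v) in dict(left=(203,175),right=(322,211),far=(283,130)).items():
    k=l[v,u];vv,uu=np.nonzero(l==k);print(nm,s[k],P[v,u].round(4))
    X=np.array([ray(c,a,b,.045)[:2] for a,b in zip(uu,vv)])*1000
    r=cv2.minAreaRect(X.astype(np.float32));print('  mean',X.mean(0).round(1),'rect',np.round(r[0],1),np.round(r[1],1),round(r[2],2))
s2=P[170:215,240:290].reshape(-1,3);s2=s2[(s2[:,2]>.086)&(s2[:,2]<.1)];print('post',len(s2),s2.mean(0).round(4),(s2.max(0)-s2.min(0)).round(3),((s2.max(0)+s2.min(0))/2).round(4))
s2=P[240:290,225:262].reshape(-1,3);s2=s2[(s2[:,2]>.088)&(s2[:,2]<.102)];print('handle',len(s2),s2.mean(0).round(4),(s2.max(0)-s2.min(0)).round(3),cv2.minAreaRect((s2[:,:2]*1000).astype(np.float32)))
q=P[(P[...,2]>.04)&(P[...,2]<.06)&(abs(P[...,0]-.527)<.2)&(abs(P[...,1]+.027)<.2)];print('deck z',np.median(q[:,2]))
E
```

```text
cam [ 0.60845575 -0.02015538  0.39731598]
left [ 175  155   59   44 1618] [0.5253 0.0528 0.0462]
  mean [523.9  51.9] rect [523.7  51.7] [37.6 65.5] 0.94
right [ 293  189   59   41 1469] [ 0.5256 -0.1015  0.0444]
  mean [ 527.8 -100.2] rect [ 527.8 -100.3] [37.9 65.5] 1.3
far [ 259  100   46   64 1824] [ 0.6051 -0.0242  0.0449]
  mean [602.6 -22.4] rect [601.8 -22.5] [65.5 37.3] 1.48
post 399 [ 0.5268 -0.024   0.0898] [0.026 0.025 0.008] [ 0.5261 -0.0238  0.0898]
handle 283 [ 0.4359 -0.0262  0.0938] [0.02  0.02  0.008] ((434.55255126953125, -26.23280906677246), (19.84035301208496, 19.895652770996094), 0.170379638671875)
deck z 0.04493381393134687
```

```bash
python3 -m crank '[{"jaw":100,"x":0,"y":0,"z":0,"ax":0,"ay":0,"az":-10.5},{"jaw":100,"x":0,"y":0,"z":0,"ax":0,"ay":0,"az":-10.5},{"jaw":100,"x":0,"y":0,"z":0,"ax":0,"ay":0,"az":-10.5},{"jaw":100,"x":0,"y":0,"z":0,"ax":0,"ay":0,"az":-10.5},{"jaw":100,"x":0,"y":0,"z":0,"ax":0,"ay":0,"az":-10.5},{"jaw":100,"x":0,"y":0,"z":0,"ax":0,"ay":0,"az":-10.5},{"jaw":100,"x":0,"y":0,"z":0,"ax":0,"ay":0,"az":-10.5},{"jaw":100,"x":0,"y":0,"z":0,"ax":0,"ay":0,"az":-10.5},{"jaw":100,"x":0,"y":0,"z":0,"ax":0,"ay":0,"az":-10.5},{"jaw":100,"x":0,"y":0,"z":0,"ax":0,"ay":0,"az":-10.5},{"jaw":100,"x":0,"y":0,"z":0,"ax":0,"ay":0,"az":-10.5},{"jaw":100,"x":0,"y":0,"z":0,"ax":0,"ay":0,"az":-10.5}]' && python3 -m crank '[{"jaw":100,"x":0,"y":0,"z":0,"ax":0,"ay":0,"az":-9.2},{"jaw":100,"x":0,"y":0,"z":0,"ax":0,"ay":0,"az":-9.2},{"jaw":100,"x":5,"y":53,"z":15,"ax":0,"ay":0,"az":0},{"jaw":100,"x":5,"y":53,"z":15,"ax":0,"ay":0,"az":0},{"jaw":100,"x":5,"y":53,"z":15,"ax":0,"ay":0,"az":0},{"jaw":100,"x":5,"y":53,"z":15,"ax":0,"ay":0,"az":0},{"jaw":100,"x":5,"y":53,"z":15,"ax":0,"ay":0,"az":0},{"jaw":100,"x":5,"y":53,"z":15,"ax":0,"ay":0,"az":0},{"jaw":100,"x":0,"y":0,"z":0,"ax":0,"ay":0,"az":0},{"jaw":100,"x":0,"y":0,"z":0,"ax":0,"ay":0,"az":0}]'; python3 -c "
from h import *
goto(.6095,.278,.017,162)
c,p,d=cam('wrist');save('w2',p);np.savez('/tmp/w2',p=p,d=d,**c)"
```

```text
t: 3.58
eef_pos: [0.5412, -0.0414, 0.2553]
tool_rot: [0.0, 0.31, 0.951, -0.0]
contact_force: [-0.6, 1.1, -0.3]
gripper_width: 1.001
t: 4.82
eef_pos: [0.6115, 0.2701, 0.1649]
tool_rot: [-0.0, 0.157, 0.988, -0.001]
contact_force: [0.1, -0.5, 0.1]
gripper_width: 0.998
az -0.0 | x 4.4 y 6.9 z 147.9 | now [0.6115 0.2701 0.1649] yaw 162.0 tool z [-0.    -0.001 -1.   ] q7 0.39 t 4.83 F [ 0.1 -0.5  0.1] g 0.998
```

View pics/w2.png

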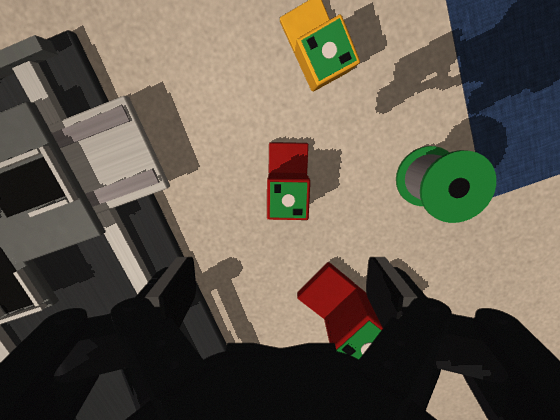

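The red block sits at (288,200), aligned with the image. Yellow is at (328,50), and the big red decoy is near the fingers at (345,310) but clear.

```bash
cat >> meas.py <<'E'
def tops(name,zt=.046,c=None,p=None,d=None):
    """green tops with dots in a view -> world centre, rect angle"""
    if c is None: c,p,d=cam(name)
    m=masks(p)['green'].astype(np.uint8);m=cv2.morphologyEx(m,cv2.MORPH_CLOSE,np.ones((15,15)))
    for mm,ce,a in comps(None,m,150):
        v,u=np.nonzero(mm);X=np.array([ray(c,a_,b_,zt)[:2] for a_,b_ in zip(u,v)])*1000
        r=cv2.minAreaRect(X.astype(np.float32));print('px',ce.round(),'c',np.round(r[0],1),'sz',np.round(r[1],1),'ang',round(r[2],1))
E
python3 - <<'E'
from meas import *
f=np.load('/tmp/w2.npz');c={k:f[k] for k in f if k not in'pd'}
tops('w',c=c,p=f['p'],d=f['d'])
E
```

```text
px [329.  49.] c [500.8 347.6] sz [33.7 33.7] ang 9.4
px [448. 182.] c [637.4 422.1] sz [92.7 67.2] ang 42.4
px [288. 199.] c [609.9 278.5] sz [33.4 33.6] ang 71.4
px [360. 340.] c [784.7 305.5] sz [26.9 49.1] ang 32.8
```

```bash
python3 -m crank '[{"jaw":100,"x":4.2,"y":7.4,"z":40,"ax":0,"ay":0,"az":0.5},{"jaw":100,"x":0,"y":0,"z":40,"ax":0,"ay":0,"az":0},{"jaw":100,"x":0,"y":0,"z":40,"ax":0,"ay":0,"az":0},{"jaw":100,"x":0,"y":0,"z":28,"ax":0,"ay":0,"az":0},{"jaw":100,"x":0,"y":0,"z":0,"ax":0,"ay":0,"az":0},{"jaw":0,"x":0,"y":0,"z":0,"ax":0,"ay":0,"az":0},{"jaw":0,"x":0,"y":0,"z":0,"ax":0,"ay":0,"az":0},{"jaw":0,"x":0,"y":0,"z":0,"ax":0,"ay":0,"az":0},{"jaw":0,"x":0,"y":0,"z":0,"ax":0,"ay":0,"az":0},{"jaw":0,"x":0,"y":0,"z":0,"ax":0,"ay":0,"az":0},{"jaw":0,"x":0,"y":0,"z":0,"ax":0,"ay":0,"az":0}]' 60 && python3 -c "
from h import *
goto(.6098,.2784,.017,161.5)" && python3 -m crank '[{"jaw":0,"x":0,"y":0,"z":-50,"ax":0,"ay":0,"az":0},{"jaw":0,"x":0,"y":0,"z":-50,"ax":0,"ay":0,"az":0},{"jaw":0,"x":0,"y":0,"z":-20,"ax":0,"ay":0,"az":0},{"jaw":0,"x":0,"y":0,"z":0,"ax":0,"ay":0,"az":-10},{"jaw":0,"x":0,"y":0,"z":0,"ax":0,"ay":0,"az":-9.9},{"jaw":0,"x":0,"y":0,"z":0,"ax":0,"ay":0,"az":0}]'; python3 -c "
from h import *
goto(.6157,-.0221,.062,181.4)"
```

```text
t: 6.25
eef_pos: [0.6106, 0.2804, 0.0191]
tool_rot: [0.001, 0.161, 0.987, 0.0]
contact_force: [0.2, -0.9, 6.8]
gripper_width: 0.455
az 0.0 | x 0.1 y -2.2 z 2.1 | now [0.6106 0.2804 0.0191] yaw 161.5 tool z [ 0.003  0.001 -1.   ] q7 0.27 t 6.25 F [ 0.2 -0.9  6.8] g 0.455
t: 7.0
eef_pos: [0.6089, 0.2794, 0.1362]
tool_rot: [-0.001, -0.012, 1.0, -0.0]
contact_force: [-0.3, -0.2, -1.5]
gripper_width: 0.454
az -0.1 | x 0.6 y -301.6 z 74.2 | now [0.6089 0.2794 0.1362] yaw -178.7 tool z [-0.002 -0.001 -1.   ] q7 0.66 t 7.0 F [-0.3 -0.2 -1.5] g 0.454
```

```bash
python3 -m crank '[{"jaw":0,"x":0,"y":-50,"z":0,"ax":0,"ay":0,"az":0},{"jaw":0,"x":0,"y":-50,"z":0,"ax":0,"ay":0,"az":0},{"jaw":0,"x":0,"y":-50,"z":0,"ax":0,"ay":0,"az":0},{"jaw":0,"x":0,"y":-50,"z":0,"ax":0,"ay":0,"az":0},{"jaw":0,"x":0,"y":-50,"z":0,"ax":0,"ay":0,"az":0},{"jaw":0,"x":0,"y":-30,"z":0,"ax":0,"ay":0,"az":0},{"jaw":0,"x":0,"y":-20,"z":20,"ax":0,"ay":0,"az":0},{"jaw":0,"x":0,"y":-1.6,"z":25,"ax":0,"ay":0,"az":0},{"jaw":0,"x":0,"y":0,"z":0,"ax":0,"ay":0,"az":0},{"jaw":0,"x":0,"y":0,"z":0,"ax":0,"ay":0,"az":0}]'; python3 -c "
from h import *
goto(.6157,-.0221,.064,181.4)
c,p,d=cam('wrist');save('w3',p)"
```

```text
t: 8.25
eef_pos: [0.617, -0.02, 0.0923]
tool_rot: [-0.0, -0.013, 1.0, 0.0]
contact_force: [0.3, 0.6, -1.2]
gripper_width: 0.458
az 0.1 | x 1.4 y -2.1 z 28.3 | now [ 0.617  -0.02    0.0923] yaw -178.5 tool z [-0.     0.001 -1.   ] q7 1.07 t 8.25 F [ 0.3  0.6 -1.2] g 0.458
```

View pics/w3.png

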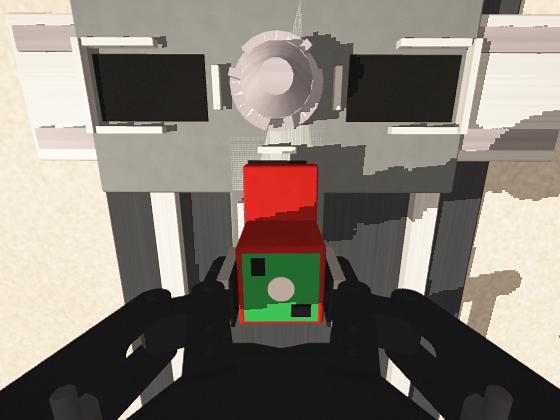

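The held red block's dot is at (280,289) and its toe is centred on the far nest's lip at (277,150), square to it.

```bash
python3 -m crank '[{"jaw":0,"x":1.4,"y":-2.1,"z":8,"ax":0,"ay":0,"az":0},{"jaw":0,"x":0,"y":0,"z":8,"ax":0,"ay":0,"az":0},{"jaw":0,"x":0,"y":0,"z":4,"ax":0,"ay":0,"az":0},{"jaw":0,"x":0,"y":0,"z":3,"ax":0,"ay":0,"az":0},{"jaw":0,"x":0,"y":0,"z":3,"ax":0,"ay":0,"az":0},{"jaw":0,"x":0,"y":0,"z":1,"ax":0,"ay":0,"az":0},{"jaw":0,"x":0,"y":0,"z":0,"ax":0,"ay":0,"az":0}]'; python3 -c "
from meas import *
goto(.6157,-.0221,.064,181.4)
p,r,o=pose()
tops('wrist',p[2]+.027)"
```

```text
t: 9.18
eef_pos: [0.6157, -0.0235, 0.0654]
tool_rot: [0.0, -0.013, 1.0, 0.0]
contact_force: [0.2, -0.4, -1.4]
gripper_width: 0.455
az 0.0 | x -0.0 y 1.4 z 1.4 | now [ 0.6157 -0.0235  0.0654] yaw -178.6 tool z [ 0.  0. -1.] q7 1.05 t 9.18 F [ 0.2 -0.4 -1.4] g 0.455
px [281. 286.] c [615.7 -23. ] sz [33.9 33.9] ang 1.5
```

```bash
python3 -m crank '[{"jaw":0,"x":0,"y":0.7,"z":1.5,"ax":0,"ay":0,"az":0},{"jaw":0,"x":0,"y":0,"z":0,"ax":0,"ay":0,"az":0},{"jaw":75,"x":0,"y":0,"z":0,"ax":0,"ay":0,"az":0},{"jaw":75,"x":0,"y":0,"z":0,"ax":0,"ay":0,"az":0},{"jaw":75,"x":0,"y":0,"z":0,"ax":0,"ay":0,"az":0},{"jaw":75,"x":0,"y":0,"z":-30,"ax":0,"ay":0,"az":0},{"jaw":100,"x":0,"y":0,"z":-40,"ax":0,"ay":0,"az":0},{"jaw":100,"x":0,"y":0,"z":-30,"ax":0,"ay":0,"az":0},{"jaw":100,"x":0,"y":0,"z":0,"ax":0,"ay":0,"az":0},{"jaw":100,"x":0,"y":0,"z":0,"ax":0,"ay":0,"az":0}]'; python3 -c "
from meas import *
goto(.501,.348,.15,190.1)
tops('wrist',.091);print('top cam');tops('top',.046)"
```

```text
t: 10.48
eef_pos: [0.6151, -0.0232, 0.1631]
tool_rot: [-0.0, -0.012, 1.0, -0.0]
contact_force: [-1.1, 0.6, -0.6]
gripper_width: 0.998
az -8.7 | x 47.3 y 385.4 z 13.1 | now [ 0.6151 -0.0232  0.1631] yaw -178.6 tool z [-0.001 -0.    -1.   ] q7 1.13 t 10.47 F [-1.1  0.6 -0.6] g 0.998
px [281. 220.] c [615.9 -22.4] sz [32.7 33.7] ang 1.5
top cam
px [168. 117.] c [783.5 313.9] sz [45.4 46.4] ang 31.1
px [413. 148.] c [ 696.4 -410.5] sz [44.1 50.5] ang 59.1
px [131. 164.] c [639.9 418.9] sz [79.  60.3] ang 64.5
```

```bash
python3 -m crank '[{"jaw":100,"x":0,"y":0,"z":0,"ax":0,"ay":0,"az":-8.7},{"jaw":100,"x":5.9,"y":48.2,"z":0,"ax":0,"ay":0,"az":0},{"jaw":100,"x":5.9,"y":48.2,"z":0,"ax":0,"ay":0,"az":0},{"jaw":100,"x":5.9,"y":48.2,"z":0,"ax":0,"ay":0,"az":0},{"jaw":100,"x":5.9,"y":48.2,"z":0,"ax":0,"ay":0,"az":0},{"jaw":100,"x":5.9,"y":48.2,"z":0,"ax":0,"ay":0,"az":0},{"jaw":100,"x":5.9,"y":48.2,"z":0,"ax":0,"ay":0,"az":0},{"jaw":100,"x":5.9,"y":48.2,"z":20,"ax":0,"ay":0,"az":0},{"jaw":100,"x":5.9,"y":48.2,"z":30,"ax":0,"ay":0,"az":0},{"jaw":100,"x":0,"y":0,"z":0,"ax":0,"ay":0,"az":0},{"jaw":100,"x":0,"y":0,"z":0,"ax":0,"ay":0,"az":0}]'; python3 -c "
from meas import *
goto(.501,.348,.017,190)
tops('wrist',.046)"
```

```text
t: 11.95
eef_pos: [0.5011, 0.3478, 0.1129]
tool_rot: [-0.001, -0.088, 0.996, -0.001]
contact_force: [0.9, -1.0, -0.1]
gripper_width: 0.998
az 0.2 | x 0.1 y 0.3 z 95.9 | now [0.5011 0.3478 0.1129] yaw -169.8 tool z [-0.001 -0.001 -1.   ] q7 0.57 t 11.95 F [ 0.9 -1.  -0.1] g 0.998
px [283.  83.] c [405.7 332.3] sz [34.1 34.1] ang 14.5
px [280. 221.] c [501.1 347.6] sz [33.6 33.8] ang 10.2
px [329. 332.] c [594.2 409.2] sz [53.3 30.8] ang 87.3
```

```bash
python3 -m crank '[{"jaw":100,"x":0,"y":0,"z":50,"ax":0,"ay":0,"az":0},{"jaw":100,"x":0,"y":0,"z":45,"ax":0,"ay":0,"az":0},{"jaw":100,"x":0,"y":0,"z":0,"ax":0,"ay":0,"az":0},{"jaw":0,"x":0,"y":0,"z":0,"ax":0,"ay":0,"az":0},{"jaw":0,"x":0,"y":0,"z":0,"ax":0,"ay":0,"az":0},{"jaw":0,"x":0,"y":0,"z":0,"ax":0,"ay":0,"az":0},{"jaw":0,"x":0,"y":0,"z":0,"ax":0,"ay":0,"az":0},{"jaw":0,"x":0,"y":0,"z":0,"ax":0,"ay":0,"az":0},{"jaw":0,"x":0,"y":0,"z":0,"ax":0,"ay":0,"az":0}]' 60 && python3 -c "
from h import *
goto(.501,.3478,.017,190)" && python3 -m crank '[{"jaw":0,"x":0,"y":0,"z":-50,"ax":0,"ay":0,"az":0},{"jaw":0,"x":0,"y":0,"z":-50,"ax":0,"ay":0,"az":0},{"jaw":0,"x":0,"y":0,"z":-30,"ax":0,"ay":0,"az":9.9},{"jaw":0,"x":0,"y":0,"z":0,"ax":0,"ay":0,"az":9.9},{"jaw":0,"x":0,"y":0,"z":0,"ax":0,"ay":0,"az":9.9},{"jaw":0,"x":0,"y":0,"z":0,"ax":0,"ay":0,"az":9.9},{"jaw":0,"x":0,"y":0,"z":0,"ax":0,"ay":0,"az":9.9},{"jaw":0,"x":0,"y":0,"z":0,"ax":0,"ay":0,"az":9.9},{"jaw":0,"x":0,"y":0,"z":0,"ax":0,"ay":0,"az":9.9},{"jaw":0,"x":0,"y":0,"z":0,"ax":0,"ay":0,"az":9.9},{"jaw":0,"x":0,"y":0,"z":0,"ax":0,"ay":0,"az":9.9},{"jaw":0,"x":0,"y":0,"z":0,"ax":0,"ay":0,"az":9.7}]'; python3 -m crank '[{"jaw":0,"x":0,"y":0,"z":0,"ax":0,"ay":0,"az":0},{"jaw":0,"x":0,"y":0,"z":0,"ax":0,"ay":0,"az":0}]';  python3 -c "
from h import *
goto(.5279,-.1143,.065,91.4)"
```

```text
t: 13.12
eef_pos: [0.5026, 0.3492, 0.021]
tool_rot: [0.002, -0.088, 0.996, 0.001]
contact_force: [0.1, -1.2, 7.1]
gripper_width: 0.455
az 0.1 | x 1.9 y -1.1 z 4.0 | now [0.5026 0.3492 0.021 ] yaw -169.9 tool z [ 0.003  0.001 -1.   ] q7 0.48 t 13.12 F [ 0.1 -1.2  7.1] g 0.455
t: 14.62
eef_pos: [0.501, 0.3485, 0.1495]
tool_rot: [-0.0, 0.701, 0.714, 0.0]
contact_force: [0.7, -0.4, -2.7]
gripper_width: 0.458
t: 14.88
eef_pos: [0.5012, 0.3485, 0.1491]
tool_rot: [0.0, 0.698, 0.717, 0.0]
contact_force: [-0.4, -0.1, -1.6]
gripper_width: 0.451
az 0.1 | x -463.3 y 15.4 z 84.1 | now [0.5012 0.3485 0.1491] yaw 91.5 tool z [ 0.  0. -1.] q7 -0.92 t 14.88 F [-0.4 -0.1 -1.6] g 0.451
```

```bash
python3 -m crank '[{"jaw":0,"x":-51.4,"y":1.7,"z":0,"ax":0,"ay":0,"az":0},{"jaw":0,"x":-51.4,"y":1.7,"z":0,"ax":0,"ay":0,"az":0},{"jaw":0,"x":-51.4,"y":1.7,"z":0,"ax":0,"ay":0,"az":0},{"jaw":0,"x":-51.4,"y":1.7,"z":0,"ax":0,"ay":0,"az":0},{"jaw":0,"x":-51.4,"y":1.7,"z":0,"ax":0,"ay":0,"az":0},{"jaw":0,"x":-51.4,"y":1.7,"z":0,"ax":0,"ay":0,"az":0},{"jaw":0,"x":-51.4,"y":1.7,"z":0,"ax":0,"ay":0,"az":0},{"jaw":0,"x":-51.4,"y":1.7,"z":0,"ax":0,"ay":0,"az":0},{"jaw":0,"x":-51.4,"y":1.7,"z":0,"ax":0,"ay":0,"az":0},{"jaw":0,"x":0,"y":0,"z":40,"ax":0,"ay":0,"az":0},{"jaw":0,"x":0,"y":0,"z":20,"ax":0,"ay":0,"az":0},{"jaw":0,"x":0,"y":0,"z":0,"ax":0,"ay":0,"az":0}]'; python3 -m crank '[{"jaw":0,"x":0,"y":0,"z":0,"ax":0,"ay":0,"az":0}]'; python3 -c "
from meas import *
goto(.5279,-.1143,.065,91.4)
p,r,o=pose()
tops('wrist',p[2]+.026)"
```

```text
t: 16.38
eef_pos: [0.5261, -0.1136, 0.0875]
tool_rot: [-0.001, 0.698, 0.716, -0.001]
contact_force: [0.2, 0.4, -1.9]
gripper_width: 0.459
t: 16.5
eef_pos: [0.5281, -0.1135, 0.0897]
tool_rot: [0.0, 0.698, 0.716, 0.0]
contact_force: [-0.1, 0.2, -1.6]
gripper_width: 0.46
az 0.0 | x -0.8 y -0.2 z 24.7 | now [ 0.5281 -0.1135  0.0897] yaw 91.4 tool z [ 0.001  0.    -1.   ] q7 -0.1 t 16.5 F [-0.1  0.2 -1.6] g 0.46
px [480.  82.] c [600.3 -25.9] sz [28.2 28. ] ang 2.0
px [280. 280.] c [ 528.5 -110.3] sz [33.7 33.3] ang 1.4
```

```bash
python3 -m crank '[{"jaw":0,"x":-3.4,"y":-0.4,"z":6,"ax":0,"ay":0,"az":0},{"jaw":0,"x":0,"y":0,"z":6,"ax":0,"ay":0,"az":0},{"jaw":0,"x":0,"y":0,"z":4,"ax":0,"ay":0,"az":0},{"jaw":0,"x":0,"y":0,"z":3,"ax":0,"ay":0,"az":0},{"jaw":0,"x":0,"y":0,"z":3,"ax":0,"ay":0,"az":0},{"jaw":0,"x":0,"y":0,"z":1,"ax":0,"ay":0,"az":0},{"jaw":0,"x":0,"y":0,"z":0,"ax":0,"ay":0,"az":0},{"jaw":0,"x":0,"y":0,"z":0,"ax":0,"ay":0,"az":0}]'; python3 -c "
from meas import *
goto(.5279,-.1143,.065,91.4)
p,r,o=pose()
tops('wrist',p[2]+.026)"
```

```text
t: 17.55
eef_pos: [0.5271, -0.1171, 0.0659]
tool_rot: [0.0, 0.699, 0.715, 0.0]
contact_force: [-0.7, 1.2, 0.1]
gripper_width: 0.454
az -0.1 | x 2.7 y 0.9 z 0.9 | now [ 0.5271 -0.1171  0.0659] yaw 91.3 tool z [ 0.  0. -1.] q7 -0.11 t 17.55 F [-0.7  1.2  0.1] g 0.454
px [520.  63.] c [614.8 -22.6] sz [33.1 33.6] ang 1.8
px [280. 280.] c [ 527.5 -113.8] sz [33.7 33.3] ang 1.4
```

```bash
python3 -m crank '[{"jaw":0,"x":0,"y":0.2,"z":1,"ax":0,"ay":0,"az":0},{"jaw":0,"x":0,"y":0,"z":0,"ax":0,"ay":0,"az":0},{"jaw":75,"x":0,"y":0,"z":0,"ax":0,"ay":0,"az":0},{"jaw":75,"x":0,"y":0,"z":0,"ax":0,"ay":0,"az":0},{"jaw":75,"x":0,"y":0,"z":0,"ax":0,"ay":0,"az":0},{"jaw":75,"x":0,"y":0,"z":-30,"ax":0,"ay":0,"az":0},{"jaw":100,"x":0,"y":0,"z":-40,"ax":0,"ay":0,"az":0},{"jaw":100,"x":0,"y":0,"z":-30,"ax":0,"ay":0,"az":0},{"jaw":100,"x":0,"y":0,"z":0,"ax":0,"ay":0,"az":0},{"jaw":100,"x":0,"y":0,"z":0,"ax":0,"ay":0,"az":0}]'; python3 -c "
from meas import *
goto(.4058,.3325,.11,14)
tops('wrist',.091)"
```

```text
t: 18.85
eef_pos: [0.5267, -0.1172, 0.1641]
tool_rot: [-0.0, 0.699, 0.715, -0.0]
contact_force: [1.1, 0.1, -1.0]
gripper_width: 0.998
az 77.3 | x -8.5 y -465.6 z 54.1 | now [ 0.5267 -0.1172  0.1641] yaw 91.3 tool z [-0.001  0.    -1.   ] q7 -0.04 t 18.85 F [ 1.1  0.1 -1. ] g 0.998
px [413.  92.] c [616.5 -22.2] sz [34.3 33. ] ang 1.4
px [282. 216.] c [ 528.2 -113.9] sz [33.6 32.6] ang 1.4
```

```bash
python3 -m crank '[{"jaw":100,"x":0,"y":0,"z":0,"ax":0,"ay":0,"az":9.66},{"jaw":100,"x":0,"y":0,"z":0,"ax":0,"ay":0,"az":9.66},{"jaw":100,"x":0,"y":0,"z":0,"ax":0,"ay":0,"az":9.66},{"jaw":100,"x":0,"y":0,"z":0,"ax":0,"ay":0,"az":9.66},{"jaw":100,"x":0,"y":0,"z":0,"ax":0,"ay":0,"az":9.66},{"jaw":100,"x":0,"y":0,"z":0,"ax":0,"ay":0,"az":9.66},{"jaw":100,"x":0,"y":0,"z":0,"ax":0,"ay":0,"az":9.66},{"jaw":100,"x":0,"y":0,"z":0,"ax":0,"ay":0,"az":9.66}]'; python3 -m crank '[{"jaw":100,"x":-0.9,"y":-51.7,"z":0,"ax":0,"ay":0,"az":0},{"jaw":100,"x":-0.9,"y":-51.7,"z":0,"ax":0,"ay":0,"az":0},{"jaw":100,"x":-0.9,"y":-51.7,"z":0,"ax":0,"ay":0,"az":0},{"jaw":100,"x":-0.9,"y":-51.7,"z":0,"ax":0,"ay":0,"az":0},{"jaw":100,"x":-0.9,"y":-51.7,"z":0,"ax":0,"ay":0,"az":0},{"jaw":100,"x":-0.9,"y":-51.7,"z":0,"ax":0,"ay":0,"az":0},{"jaw":100,"x":-0.9,"y":-51.7,"z":0,"ax":0,"ay":0,"az":0},{"jaw":100,"x":-0.9,"y":-51.7,"z":20,"ax":0,"ay":0,"az":0},{"jaw":100,"x":-0.9,"y":-51.7,"z":30,"ax":0,"ay":0,"az":0},{"jaw":100,"x":0,"y":0,"z":0,"ax":0,"ay":0,"az":0},{"jaw":100,"x":0,"y":0,"z":0,"ax":0,"ay":0,"az":0}]'; python3 -c "
from meas import *
goto(.4058,.3325,.017,14)
tops('wrist',.046)"
```

```text
t: 19.9
eef_pos: [0.5264, -0.117, 0.1633]
tool_rot: [-0.0, 0.993, 0.12, -0.001]
contact_force: [0.6, -0.4, 0.6]
gripper_width: 1.0
t: 21.28
eef_pos: [0.406, 0.3313, 0.1137]
tool_rot: [0.001, 0.992, 0.122, -0.001]
contact_force: [0.1, -0.6, 0.9]
gripper_width: 1.002
az 0.1 | x 0.1 y -1.2 z 96.7 | now [0.406  0.3313 0.1137] yaw 14.1 tool z [-0.002 -0.002 -1.   ] q7 -2.3 t 21.27 F [ 0.1 -0.6  0.9] g 1.002
px [280. 222.] c [405.8 332.3] sz [33.8 34.1] ang 14.1
```

```bash
python3 -m crank '[{"jaw":100,"x":0,"y":-1,"z":50,"ax":0,"ay":0,"az":0},{"jaw":100,"x":0,"y":0,"z":45,"ax":0,"ay":0,"az":0},{"jaw":100,"x":0,"y":0,"z":0,"ax":0,"ay":0,"az":0},{"jaw":0,"x":0,"y":0,"z":0,"ax":0,"ay":0,"az":0},{"jaw":0,"x":0,"y":0,"z":0,"ax":0,"ay":0,"az":0},{"jaw":0,"x":0,"y":0,"z":0,"ax":0,"ay":0,"az":0},{"jaw":0,"x":0,"y":0,"z":0,"ax":0,"ay":0,"az":0},{"jaw":0,"x":0,"y":0,"z":0,"ax":0,"ay":0,"az":0},{"jaw":0,"x":0,"y":0,"z":0,"ax":0,"ay":0,"az":0}]' 60 && python3 -c "
from h import *
goto(.4058,.3325,.017,14)" && python3 -m crank '[{"jaw":0,"x":0,"y":0,"z":-50,"ax":0,"ay":0,"az":0},{"jaw":0,"x":0,"y":0,"z":-50,"ax":0,"ay":0,"az":0},{"jaw":0,"x":0,"y":0,"z":-30,"ax":0,"ay":0,"az":-9.7},{"jaw":0,"x":0,"y":0,"z":0,"ax":0,"ay":0,"az":-9.7},{"jaw":0,"x":0,"y":0,"z":0,"ax":0,"ay":0,"az":-9.7},{"jaw":0,"x":0,"y":0,"z":0,"ax":0,"ay":0,"az":-9.7},{"jaw":0,"x":0,"y":0,"z":0,"ax":0,"ay":0,"az":-9.7},{"jaw":0,"x":0,"y":0,"z":0,"ax":0,"ay":0,"az":-9.7},{"jaw":0,"x":0,"y":0,"z":0,"ax":0,"ay":0,"az":-9.7},{"jaw":0,"x":0,"y":0,"z":0,"ax":0,"ay":0,"az":-9.5},{"jaw":0,"x":0,"y":0,"z":0,"ax":0,"ay":0,"az":0},{"jaw":0,"x":0,"y":0,"z":0,"ax":0,"ay":0,"az":0}]';  python3 -c "
from h import *
goto(.5235,.0657,.065,91.4)"
```

```text
t: 22.45
eef_pos: [0.4075, 0.3339, 0.0218]
tool_rot: [-0.001, 0.993, 0.122, 0.002]
contact_force: [0.1, -1.0, 8.1]
gripper_width: 0.456
az 0.0 | x -2.0 y 1.0 z 4.8 | now [0.4075 0.3339 0.0218] yaw 14.0 tool z [ 0.003  0.002 -1.   ] q7 -2.38 t 22.45 F [ 0.1 -1.   8.1] g 0.456
t: 23.95
eef_pos: [0.4062, 0.3331, 0.1501]
tool_rot: [0.0, 0.699, 0.715, 0.0]
contact_force: [-0.4, -0.4, -1.6]
gripper_width: 0.455
az -0.1 | x -270.2 y 110.7 z 85.1 | now [0.4062 0.3331 0.1501] yaw 91.3 tool z [ 0.  0. -1.] q7 -1.06 t 23.95 F [-0.4 -0.4 -1.6] g 0.455
```

```bash
python3 -m crank '[{"jaw":0,"x":-45,"y":18.4,"z":0,"ax":0,"ay":0,"az":0},{"jaw":0,"x":-45,"y":18.4,"z":0,"ax":0,"ay":0,"az":0},{"jaw":0,"x":-45,"y":18.4,"z":0,"ax":0,"ay":0,"az":0},{"jaw":0,"x":-45,"y":18.4,"z":0,"ax":0,"ay":0,"az":0},{"jaw":0,"x":-45,"y":18.4,"z":0,"ax":0,"ay":0,"az":0},{"jaw":0,"x":-45,"y":18.7,"z":0,"ax":0,"ay":0,"az":0},{"jaw":0,"x":0,"y":0,"z":35,"ax":0,"ay":0,"az":0},{"jaw":0,"x":0,"y":0,"z":25,"ax":0,"ay":0,"az":0},{"jaw":0,"x":0,"y":0,"z":0,"ax":0,"ay":0,"az":0},{"jaw":0,"x":0,"y":0,"z":0,"ax":0,"ay":0,"az":0}]';  python3 -c "
from meas import *
goto(.5235,.0657,.065,91.4)
p,r,o=pose()
tops('wrist',p[2]+.026)"
```

```text
t: 25.2
eef_pos: [0.5243, 0.0666, 0.0908]
tool_rot: [0.0, 0.698, 0.716, 0.001]
contact_force: [-0.1, 0.8, -1.9]
gripper_width: 0.456
az 0.0 | x -0.9 y -0.8 z 25.8 | now [0.5243 0.0666 0.0908] yaw 91.4 tool z [ 0.001  0.    -1.   ] q7 -0.52 t 25.2 F [-0.1  0.8 -1.9] g 0.456
px [281. 289.] c [524.9  65.7] sz [33.7 33.9] ang 1.9
px [417. 397.] c [596.9   4. ] sz [ 7.5 38.7] ang 41.9
```

```bash
python3 -m crank '[{"jaw":0,"x":0,"y":-1.2,"z":6,"ax":0,"ay":0,"az":0},{"jaw":0,"x":0,"y":0,"z":6,"ax":0,"ay":0,"az":0},{"jaw":0,"x":0,"y":0,"z":4,"ax":0,"ay":0,"az":0},{"jaw":0,"x":0,"y":0,"z":4,"ax":0,"ay":0,"az":0},{"jaw":0,"x":0,"y":0,"z":3,"ax":0,"ay":0,"az":0},{"jaw":0,"x":0,"y":0,"z":2,"ax":0,"ay":0,"az":0},{"jaw":0,"x":0,"y":0,"z":0,"ax":0,"ay":0,"az":0},{"jaw":0,"x":0,"y":0,"z":0,"ax":0,"ay":0,"az":0}]'; python3 -c "
from meas import *
goto(.5235,.0657,.065,91.4)
p,r,o=pose()
tops('wrist',p[2]+.026)"
```

```text
t: 26.25
eef_pos: [0.5241, 0.0662, 0.0667]
tool_rot: [0.001, 0.698, 0.716, 0.001]
contact_force: [-2.1, -1.8, 14.4]
gripper_width: 0.457
az 0.0 | x -0.5 y -0.6 z 1.7 | now [0.5241 0.0662 0.0667] yaw 91.4 tool z [ 0.003 -0.    -1.   ] q7 -0.55 t 26.25 F [-2.1 -1.8 14.4] g 0.457
px [281. 289.] c [524.6  65.2] sz [33.6 33.9] ang 1.9
```

```bash
python3 -m crank '[{"jaw":75,"x":0,"y":0,"z":-1,"ax":0,"ay":0,"az":0},{"jaw":75,"x":0,"y":0,"z":0,"ax":0,"ay":0,"az":0},{"jaw":75,"x":0,"y":0,"z":0,"ax":0,"ay":0,"az":0},{"jaw":75,"x":0,"y":0,"z":-30,"ax":0,"ay":0,"az":0},{"jaw":100,"x":0,"y":0,"z":-40,"ax":0,"ay":0,"az":0},{"jaw":100,"x":0,"y":0,"z":-30,"ax":0,"ay":0,"az":0},{"jaw":100,"x":0,"y":0,"z":0,"ax":0,"ay":0,"az":0},{"jaw":100,"x":0,"y":0,"z":0,"ax":0,"ay":0,"az":0}]'; python3 -c "
from meas import *
goto(.458,-.332,.15,31)
tops('wrist',.091)
c,p,d=cam('top');P=pts(c,d)
for mm,ce,a in comps(P,masks(p)['orange'],100):
    q=P[mm];z=np.percentile(q[:,2],97);t=q[q[:,2]>z-.012]
    v,u=np.nonzero(mm);X=np.array([ray(c,a_,b_,.017)[:2] for a_,b_ in zip(u,v)])
    print(ce.round(),z.round(3),((t.max(0)+t.min(0))/2).round(4),(t.max(0)-t.min(0)).round(3),'flange',cv2.minEnclosingCircle((X*1000).astype(np.float32)))
"
```

```text
t: 27.3
eef_pos: [0.5219, 0.0658, 0.1651]
tool_rot: [-0.0, 0.698, 0.716, -0.0]
contact_force: [0.2, -0.2, -0.5]
gripper_width: 0.999
az 60.4 | x -259.7 y 308.1 z 15.1 | now [0.5219 0.0658 0.1651] yaw 91.4 tool z [-0.001 -0.    -1.   ] q7 -0.45 t 27.3 F [ 0.2 -0.2 -0.5] g 0.999
px [284. 222.] c [524.7  64.3] sz [34. 34.] ang 1.5
px [374. 323.] c [607.3 -23.4] sz [12.3 32.2] ang 6.3
[385. 231.] 0.062 [ 0.4272 -0.2059  0.8008] [0.119 0.314 1.502] flange ((459.0606689453125, -333.5000305175781), 48.12488555908203)
[345. 291.] 0.087 [ 0.3021 -0.1525  0.8133] [0.131 0.208 1.477] flange ((280.2149353027344, -214.94766235351562), 69.46675109863281)
```

```bash
python3 -m crank '[{"jaw":100,"x":0,"y":0,"z":0,"ax":0,"ay":0,"az":10},{"jaw":100,"x":0,"y":0,"z":0,"ax":0,"ay":0,"az":10},{"jaw":100,"x":0,"y":0,"z":0,"ax":0,"ay":0,"az":10},{"jaw":100,"x":0,"y":0,"z":0,"ax":0,"ay":0,"az":10},{"jaw":100,"x":0,"y":0,"z":0,"ax":0,"ay":0,"az":10},{"jaw":100,"x":0,"y":0,"z":0,"ax":0,"ay":0,"az":10}]'; python3 -m crank '[{"jaw":100,"x":-32.5,"y":38.5,"z":0,"ax":0,"ay":0,"az":0},{"jaw":100,"x":-32.5,"y":38.5,"z":0,"ax":0,"ay":0,"az":0},{"jaw":100,"x":-32.5,"y":38.5,"z":0,"ax":0,"ay":0,"az":0},{"jaw":100,"x":-32.5,"y":38.5,"z":0,"ax":0,"ay":0,"az":0},{"jaw":100,"x":-32.5,"y":38.5,"z":0,"ax":0,"ay":0,"az":0},{"jaw":100,"x":-32.5,"y":38.5,"z":0,"ax":0,"ay":0,"az":0},{"jaw":100,"x":-32.5,"y":38.5,"z":0,"ax":0,"ay":0,"az":0},{"jaw":100,"x":-32.5,"y":38.5,"z":15,"ax":0,"ay":0,"az":0},{"jaw":100,"x":0,"y":0,"z":0,"ax":0,"ay":0,"az":0},{"jaw":100,"x":0,"y":0,"z":0,"ax":0,"ay":0,"az":0}]'; python3 -c "
from meas import *
goto(.459,-.3325,.026,31)
c,p,d=cam('wrist');save('w4',p);P=pts(c,d)
s=P[(P[...,2]>.053)&(P[...,2]<.064)&(np.hypot(P[...,0]-.459,P[...,1]+.333)<.05)];print(len(s),cv2.minEnclosingCircle((s[:,:2]*1000).astype(np.float32)),s.mean(0))
s=P[(P[...,2]>.013)&(P[...,2]<.021)&(np.hypot(P[...,0]-.459,P[...,1]+.333)<.07)];print(len(s),cv2.minEnclosingCircle((s[:,:2]*1000).astype(np.float32)))
"
```

```text
t: 28.15
eef_pos: [0.5218, 0.066, 0.1646]
tool_rot: [-0.0, 0.963, 0.268, -0.001]
contact_force: [0.2, 0.1, -0.1]
gripper_width: 1.002
t: 29.4
eef_pos: [0.4611, -0.3313, 0.1498]
tool_rot: [-0.001, 0.963, 0.271, -0.0]
contact_force: [0.4, 0.7, -0.0]
gripper_width: 0.996
az 0.5 | x -2.5 y -0.1 z 123.8 | now [ 0.4611 -0.3313  0.1498] yaw 31.5 tool z [-0.001  0.002 -1.   ] q7 -0.59 t 29.4 F [ 0.4  0.7 -0. ] g 0.996
3823 ((458.06475830078125, -333.24554443359375), 31.021766662597656) [ 0.45955095 -0.3324845   0.05763951]
3365 ((458.3321533203125, -333.1822509765625), 49.36075973510742)
```

View pics/w4.png

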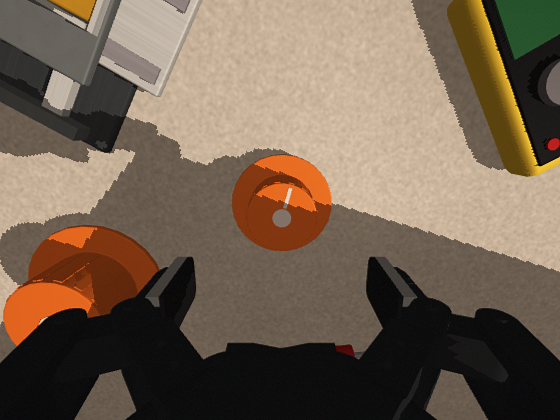

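The cap is centred at (282,203), with the big decoy cap at (90,280) clear of the fingers.

```bash
python3 -m crank '[{"jaw":100,"x":-3.1,"y":0.2,"z":40,"ax":0,"ay":0,"az":0},{"jaw":100,"x":0,"y":0,"z":40,"ax":0,"ay":0,"az":0},{"jaw":100,"x":0,"y":0,"z":34,"ax":0,"ay":0,"az":0},{"jaw":100,"x":0,"y":0,"z":10,"ax":0,"ay":0,"az":0},{"jaw":100,"x":0,"y":0,"z":0,"ax":0,"ay":0,"az":0},{"jaw":0,"x":0,"y":0,"z":0,"ax":0,"ay":0,"az":0},{"jaw":0,"x":0,"y":0,"z":0,"ax":0,"ay":0,"az":0},{"jaw":0,"x":0,"y":0,"z":0,"ax":0,"ay":0,"az":0},{"jaw":0,"x":0,"y":0,"z":0,"ax":0,"ay":0,"az":0},{"jaw":0,"x":0,"y":0,"z":0,"ax":0,"ay":0,"az":0}]' 80; python3 -c "
from h import *
goto(.4586,-.3331,.026,31)"; python3 -m crank '[{"jaw":0,"x":0,"y":0,"z":-50,"ax":0,"ay":0,"az":0},{"jaw":0,"x":0,"y":0,"z":-50,"ax":0,"ay":0,"az":0},{"jaw":0,"x":0,"y":0,"z":-35,"ax":0,"ay":0,"az":0},{"jaw":0,"x":0,"y":0,"z":-5,"ax":0,"ay":0,"az":0},{"jaw":0,"x":0,"y":0,"z":0,"ax":0,"ay":0,"az":0},{"jaw":0,"x":0,"y":0,"z":0,"ax":0,"ay":0,"az":0}]'; python3 -c "
from h import *
goto(.5257,-.0243,.085,31)"
```

```text
t: 30.7
eef_pos: [0.4599, -0.3344, 0.029]
tool_rot: [0.001, 0.963, 0.271, 0.001]
contact_force: [-1.4, 2.5, 9.9]
gripper_width: 0.681
az 0.5 | x -0.4 y -1.8 z 3.0 | now [ 0.4599 -0.3344  0.029 ] yaw 31.5 tool z [ 0.002 -0.001 -1.   ] q7 -0.63 t 30.7 F [-1.4  2.5  9.9] g 0.681
t: 31.45
eef_pos: [0.4578, -0.3335, 0.1651]
tool_rot: [-0.001, 0.963, 0.271, -0.001]
contact_force: [0.7, -0.2, -3.4]
gripper_width: 0.683
az 0.5 | x 217.5 y -230.0 z 80.1 | now [ 0.4578 -0.3335  0.1651] yaw 31.5 tool z [-0.003  0.002 -1.   ] q7 -0.58 t 31.45 F [ 0.7 -0.2 -3.4] g 0.683
```

```bash
python3 -m crank '[{"jaw":0,"x":36.3,"y":-38.3,"z":0,"ax":0,"ay":0,"az":0},{"jaw":0,"x":36.3,"y":-38.3,"z":0,"ax":0,"ay":0,"az":0},{"jaw":0,"x":36.3,"y":-38.3,"z":0,"ax":0,"ay":0,"az":0},{"jaw":0,"x":36.3,"y":-38.3,"z":0,"ax":0,"ay":0,"az":0},{"jaw":0,"x":36.3,"y":-38.3,"z":0,"ax":0,"ay":0,"az":0},{"jaw":0,"x":36.3,"y":-38.3,"z":0,"ax":0,"ay":0,"az":0},{"jaw":0,"x":0,"y":0,"z":20,"ax":0,"ay":0,"az":0},{"jaw":0,"x":0,"y":0,"z":15,"ax":0,"ay":0,"az":0},{"jaw":0,"x":0,"y":0,"z":0,"ax":0,"ay":0,"az":0},{"jaw":0,"x":0,"y":0,"z":0,"ax":0,"ay":0,"az":0}]'; python3 -c "
from meas import *
goto(.5257,-.0243,.089,31)
tops('top',.091)
c,p,d=cam('wrist');P=pts(c,d);z=pose()[0][2]-.028+.058
m=masks(p)['orange'];s=P[m&(abs(P[...,2]-z)<.006)];print(z,len(s),cv2.minEnclosingCircle((s[:,:2]*1000).astype(np.float32)))
"
```

```text
t: 32.7
eef_pos: [0.5247, -0.0253, 0.1318]
tool_rot: [0.0, 0.963, 0.27, -0.0]
contact_force: [0.6, -0.1, -2.7]
gripper_width: 0.679
az 0.4 | x 1.3 y -0.4 z 42.8 | now [ 0.5247 -0.0253  0.1318] yaw 31.4 tool z [-0. -0. -1.] q7 -1.24 t 32.7 F [ 0.6 -0.1 -2.7] g 0.679
px [168. 117.] c [771.  303.1] sz [44.2 45.1] ang 31.1
px [414. 149.] c [ 685.2 -402.8] sz [44.8 52.3] ang 61.8
px [131. 164.] c [631.8 405. ] sz [76.6 58.5] ang 64.5
0.16234504936752936 11478 ((524.4097290039062, -25.65306282043457), 31.135391235351562)
```

```bash
python3 -m crank '[{"jaw":0,"x":1.8,"y":-0.5,"z":6,"ax":0,"ay":0,"az":0},{"jaw":0,"x":0,"y":0,"z":6,"ax":0,"ay":0,"az":0},{"jaw":0,"x":0,"y":0,"z":6,"ax":0,"ay":0,"az":0},{"jaw":0,"x":0,"y":0,"z":6,"ax":0,"ay":0,"az":0},{"jaw":0,"x":0,"y":0,"z":6,"ax":0,"ay":0,"az":0},{"jaw":0,"x":0,"y":0,"z":4,"ax":0,"ay":0,"az":0},{"jaw":0,"x":0,"y":0,"z":4,"ax":0,"ay":0,"az":0},{"jaw":0,"x":0,"y":0,"z":0,"ax":0,"ay":0,"az":0},{"jaw":0,"x":0,"y":0,"z":0,"ax":0,"ay":0,"az":0}]'; python3 -c "
from h import *
goto(.5257,-.0243,.089,31)"
```

```text
t: 33.92
eef_pos: [0.5269, -0.0232, 0.0945]
tool_rot: [0.0, 0.963, 0.271, 0.001]
contact_force: [-0.3, -0.9, 5.4]
gripper_width: 0.683
az 0.4 | x -1.6 y 0.3 z 5.5 | now [ 0.5269 -0.0232  0.0945] yaw 31.4 tool z [ 0.002 -0.    -1.   ] q7 -1.27 t 33.92 F [-0.3 -0.9  5.4] g 0.683
```

```bash
python3 -m crank '[{"jaw":0,"x":0,"y":0,"z":2,"ax":0,"ay":0,"az":0},{"jaw":0,"x":0,"y":0,"z":1,"ax":0,"ay":0,"az":0},{"jaw":0,"x":0,"y":0,"z":0,"ax":0,"ay":0,"az":0},{"jaw":0,"x":0,"y":0,"z":0,"ax":0,"ay":0,"az":0}]'; python3 -c "
from meas import *
goto(.5257,-.0243,.089,31)
c,p,d=cam('wrist');save('w5',p);P=pts(c,d)
m=masks(p)['orange'];s=P[m&(P[...,2]>.10)&(P[...,2]<.15)];zt=np.percentile(s[:,2],80);s=s[abs(s[:,2]-zt)<.005];print(zt,len(s),cv2.minEnclosingCircle((s[:,:2]*1000).astype(np.float32)))
A=np.c_[s[:,:2]-s[:,:2].mean(0),np.ones(len(s))];print(np.linalg.lstsq(A,s[:,2],rcond=None)[0])
"
```

```text
t: 34.42
eef_pos: [0.5287, -0.0232, 0.0939]
tool_rot: [0.001, 0.963, 0.271, 0.003]
contact_force: [-3.4, -2.2, 24.7]
gripper_width: 0.679
az 0.4 | x -3.1 y -0.6 z 4.9 | now [ 0.5287 -0.0232  0.0939] yaw 31.4 tool z [ 0.006 -0.001 -1.   ] q7 -1.27 t 34.42 F [-3.4 -2.2 24.7] g 0.679
0.12302369678518593 11448 ((527.77978515625, -23.422426223754883), 30.96152114868164)
[ 0.00079088 -0.00103925  0.12249568]
```

View pics/w5.png

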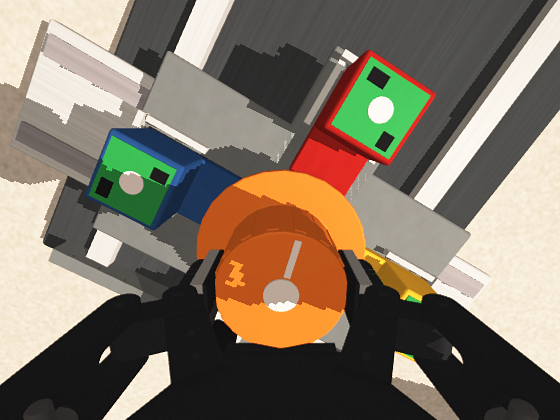

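The cap hangs over the post at (282,250) with its flange over the red and blue toes. Its top measures 0.1225 m, slightly above the 0.119 expected, so I'll relax it and look again.

```bash
cat >> meas.py <<'E'
def captop():
    c,p,d=cam('wrist');P=pts(c,d);m=masks(p)['orange'];s=P[m&(P[...,2]>.09)&(P[...,2]<.15)];zt=np.percentile(s[:,2],85);s=s[abs(s[:,2]-zt)<.005]
    A=np.c_[s[:,:2]-s[:,:2].mean(0),np.ones(len(s))];print('cap top z',np.median(s[:,2]).round(4),'c',np.round(cv2.minEnclosingCircle((s[:,:2]*1000).astype(np.float32))[0],1),'slope',np.linalg.lstsq(A,s[:,2],rcond=None)[0][:2].round(3))
    b=P[masks(p)['green']];print('block tops z',np.median(b[:,2]).round(4))
E
python3 -m crank '[{"jaw":0,"x":0,"y":0,"z":-3,"ax":0,"ay":0,"az":0},{"jaw":80,"x":0,"y":0,"z":0,"ax":0,"ay":0,"az":0},{"jaw":80,"x":0,"y":0,"z":0,"ax":0,"ay":0,"az":0},{"jaw":80,"x":0,"y":0,"z":0,"ax":0,"ay":0,"az":0},{"jaw":80,"x":0,"y":0,"z":0,"ax":0,"ay":0,"az":0}]'; python3 -c "
from meas import *
goto(.5257,-.0243,.089,31)
captop()
"
```

```text
t: 35.1
eef_pos: [0.5257, -0.0229, 0.0935]
tool_rot: [-0.0, 0.963, 0.271, -0.0]
contact_force: [0.1, -0.1, 0.2]
gripper_width: 0.799
az 0.5 | x -0.7 y 1.2 z 4.5 | now [ 0.5257 -0.0229  0.0935] yaw 31.5 tool z [-0.001  0.    -1.   ] q7 -1.27 t 35.1 F [ 0.1 -0.1  0.2] g 0.799
cap top z 0.123 c [527.1 -25. ] slope [0.002 0.027]
block tops z 0.0915
```

```bash
python3 -m crank '[{"jaw":80,"x":0,"y":0.8,"z":0,"ax":0,"ay":0,"az":0},{"jaw":0,"x":0,"y":0,"z":0,"ax":0,"ay":0,"az":0},{"jaw":0,"x":0,"y":0,"z":0,"ax":0,"ay":0,"az":0},{"jaw":0,"x":0,"y":0,"z":0,"ax":0,"ay":0,"az":0},{"jaw":0,"x":-0.7,"y":0,"z":1,"ax":0,"ay":0,"az":0},{"jaw":0,"x":0,"y":0,"z":1,"ax":0,"ay":0,"az":-5},{"jaw":0,"x":0,"y":0,"z":1,"ax":0,"ay":0,"az":-5},{"jaw":0,"x":0,"y":0,"z":0,"ax":0,"ay":0,"az":-5},{"jaw":0,"x":0,"y":0,"z":0,"ax":0,"ay":0,"az":0}]' 40; python3 -c "
from meas import *
goto(.5257,-.0243,.089,31);print(pose()[2]['torque'])
captop()
"
```

```text
t: 36.28
eef_pos: [0.5273, -0.0243, 0.0912]
tool_rot: [0.001, 0.919, 0.394, 0.001]
contact_force: [3.4, -2.7, 1.3]
gripper_width: 0.691
az 15.4 | x -1.4 y -0.9 z 2.2 | now [ 0.5273 -0.0243  0.0912] yaw 46.4 tool z [ 0.003  0.    -1.   ] q7 -1.04 t 36.27 F [ 3.4 -2.7  1.3] g 0.691
[-0.52733104 -1.0450863   0.30666671]
cap top z 0.1197 c [527.  -24.5] slope [0.001 0.019]
block tops z 0.0914
```

```bash
python3 -m crank '[{"jaw":0,"x":0,"y":0,"z":0,"ax":0,"ay":0,"az":-8},{"jaw":0,"x":0,"y":0,"z":0,"ax":0,"ay":0,"az":-8},{"jaw":0,"x":0,"y":0,"z":0,"ax":0,"ay":0,"az":-8},{"jaw":0,"x":0,"y":0,"z":0,"ax":0,"ay":0,"az":-8},{"jaw":0,"x":0,"y":0,"z":0,"ax":0,"ay":0,"az":-8},{"jaw":0,"x":0,"y":0,"z":0,"ax":0,"ay":0,"az":0}]'; python3 -c "
from meas import *
goto(.527,-.0244,.091,31);print(pose()[2]['torque'])
captop()"; python3 -m crank '[{"jaw":0,"x":0,"y":0,"z":0,"ax":0,"ay":0,"az":-8},{"jaw":0,"x":0,"y":0,"z":0,"ax":0,"ay":0,"az":-8},{"jaw":0,"x":0,"y":0,"z":0,"ax":0,"ay":0,"az":-8},{"jaw":0,"x":0,"y":0,"z":0,"ax":0,"ay":0,"az":-8},{"jaw":0,"x":0,"y":0,"z":0,"ax":0,"ay":0,"az":0}]'; python3 -c "
from meas import *
goto(.527,-.0244,.091,31);print(pose()[2]['torque'])
captop()"
```

```text
t: 37.08
eef_pos: [0.5258, -0.0239, 0.0904]
tool_rot: [-0.0, 0.73, 0.684, 0.0]
contact_force: [3.9, -0.1, -1.6]
gripper_width: 0.695
az 55.3 | x 0.8 y 1.1 z -0.6 | now [ 0.5258 -0.0239  0.0904] yaw 86.3 tool z [-0.     0.001 -1.   ] q7 -0.44 t 37.08 F [ 3.9 -0.1 -1.6] g 0.695
[-0.10753747 -0.84843391  0.00578457]
cap top z 0.1187 c [526.  -24.2] slope [-0.007 -0.023]
block tops z 0.0915
t: 37.75
eef_pos: [0.5256, -0.0238, 0.0905]
tool_rot: [-0.0, 0.513, 0.858, 0.0]
contact_force: [3.0, 0.6, -2.0]
gripper_width: 0.693
az 87.2 | x 0.9 y 1.3 z -0.5 | now [ 0.5256 -0.0238  0.0905] yaw 118.2 tool z [-0.001  0.001 -1.   ] q7 0.04 t 37.75 F [ 3.   0.6 -2. ] g 0.693
[ 0.01615865 -0.7191941   0.080858  ]
cap top z 0.1187 c [526.4 -24. ] slope [-0.002 -0.023]
block tops z 0.0915
```

```bash
python3 -m crank '[{"jaw":0,"x":0,"y":0,"z":0,"ax":0,"ay":0,"az":-8},{"jaw":0,"x":0,"y":0,"z":0,"ax":0,"ay":0,"az":-8},{"jaw":0,"x":0,"y":0,"z":0,"ax":0,"ay":0,"az":-8},{"jaw":0,"x":0,"y":0,"z":0,"ax":0,"ay":0,"az":0}]'; python3 -c "
from meas import *
goto(.527,-.0244,.091,31);print(pose()[2]['torque'])"; python3 -m crank '[{"jaw":0,"x":0,"y":0,"z":0,"ax":0,"ay":0,"az":-6},{"jaw":0,"x":0,"y":0,"z":0,"ax":0,"ay":0,"az":-6},{"jaw":0,"x":0,"y":0,"z":0,"ax":0,"ay":0,"az":0}]'; python3 -c "
from meas import *
goto(.527,-.0244,.091,31);print(pose()[2]['torque'])
captop()"
```

```text
t: 38.3
eef_pos: [0.5254, -0.0236, 0.0905]
tool_rot: [-0.001, 0.324, 0.946, 0.0]
contact_force: [3.0, 1.3, -3.9]
gripper_width: 0.698
az 111.2 | x 0.9 y 1.5 z -0.5 | now [ 0.5254 -0.0236  0.0905] yaw 142.2 tool z [-0.001  0.001 -1.   ] q7 0.4 t 38.3 F [ 3.   1.3 -3.9] g 0.698
[ 0.32478262 -0.67457371 -0.09699697]
t: 38.67
eef_pos: [0.5257, -0.0243, 0.0907]
tool_rot: [-0.0, 0.225, 0.974, 0.0]
contact_force: [3.1, 0.6, -1.8]
gripper_width: 0.691
az 123.0 | x 1.0 y 0.7 z -0.3 | now [ 0.5257 -0.0243  0.0907] yaw 154.0 tool z [-0.001  0.    -1.   ] q7 0.57 t 38.67 F [ 3.1  0.6 -1.8] g 0.691
[ 0.05345868 -0.74800568 -0.90884824]
cap top z 0.119 c [526.2 -23.3] slope [-0.005 -0.005]
block tops z 0.0915
```

```bash
python3 -m crank '[{"jaw":0,"x":0,"y":0,"z":0,"ax":0,"ay":0,"az":-3},{"jaw":85,"x":0,"y":0,"z":0,"ax":0,"ay":0,"az":0},{"jaw":85,"x":0,"y":0,"z":0,"ax":0,"ay":0,"az":0},{"jaw":85,"x":0,"y":0,"z":0,"ax":0,"ay":0,"az":0},{"jaw":85,"x":0,"y":0,"z":0,"ax":0,"ay":0,"az":0},{"jaw":85,"x":0,"y":0,"z":0,"ax":0,"ay":0,"az":0}]'; python3 -c "
from meas import *
goto(.5265,-.0242,.083,154)
captop()"
```

```text
t: 39.48
eef_pos: [0.5258, -0.0241, 0.0908]
tool_rot: [-0.0, 0.196, 0.981, -0.0]
contact_force: [-0.2, -0.1, -0.2]
gripper_width: 0.849
az 3.4 | x -0.7 y 0.2 z 7.8 | now [ 0.5258 -0.0241  0.0908] yaw 157.4 tool z [-0. -0. -1.] q7 0.62 t 39.48 F [-0.2 -0.1 -0.2] g 0.849
cap top z 0.1085 c [519.7 -20.8] slope [ 0.007 -0.003]
block tops z 0.0915
```

```bash
python3 -m crank '[{"jaw":85,"x":-0.5,"y":0,"z":10,"ax":0,"ay":0,"az":0},{"jaw":85,"x":0,"y":0,"z":0,"ax":0,"ay":0,"az":0},{"jaw":0,"x":0,"y":0,"z":0,"ax":0,"ay":0,"az":0},{"jaw":0,"x":0,"y":0,"z":0,"ax":0,"ay":0,"az":0},{"jaw":0,"x":0,"y":0,"z":0,"ax":0,"ay":0,"az":0},{"jaw":0,"x":0,"y":0,"z":0,"ax":0,"ay":0,"az":8},{"jaw":0,"x":0,"y":0,"z":0.5,"ax":0,"ay":0,"az":8},{"jaw":0,"x":0,"y":0,"z":0.7,"ax":0,"ay":0,"az":8},{"jaw":0,"x":0,"y":0,"z":0.7,"ax":0,"ay":0,"az":8},{"jaw":0,"x":0,"y":0,"z":0.7,"ax":0,"ay":0,"az":8},{"jaw":0,"x":0,"y":0,"z":0.7,"ax":0,"ay":0,"az":8},{"jaw":0,"x":0,"y":0,"z":0,"ax":0,"ay":0,"az":0}]' 60; python3 -c "
from meas import *
goto(.5265,-.0242,.083,154);print(pose()[2]['torque'])
captop()"
```

```text
t: 41.02
eef_pos: [0.5267, -0.0245, 0.0778]
tool_rot: [0.001, 0.577, 0.817, -0.0]
contact_force: [-0.4, -1.2, 2.9]
gripper_width: 0.688
az -44.5 | x 0.3 y 0.2 z -5.2 | now [ 0.5267 -0.0245  0.0778] yaw 109.5 tool z [ 0.001 -0.001 -1.   ] q7 -0.11 t 41.02 F [-0.4 -1.2  2.9] g 0.688
[-0.32982078  0.07002721 -0.10284193]
cap top z 0.1044 c [527.2 -23.2] slope [ 0.014 -0.033]
block tops z 0.0915
```

```bash
python3 -m crank '[{"jaw":0,"x":0,"y":0,"z":0.5,"ax":0,"ay":0,"az":8},{"jaw":0,"x":0,"y":0,"z":0.5,"ax":0,"ay":0,"az":8},{"jaw":0,"x":0,"y":0,"z":0.5,"ax":0,"ay":0,"az":8},{"jaw":0,"x":0,"y":0,"z":0.3,"ax":0,"ay":0,"az":8},{"jaw":0,"x":0,"y":0,"z":0,"ax":0,"ay":0,"az":0}]'; python3 -c "
from meas import *
goto(.5265,-.0242,.083,154);print(pose()[2]['torque'])
captop()";python3 -m crank '[{"jaw":0,"x":0,"y":0,"z":0,"ax":0,"ay":0,"az":6},{"jaw":0,"x":0,"y":0,"z":0,"ax":0,"ay":0,"az":6},{"jaw":0,"x":0,"y":0,"z":0,"ax":0,"ay":0,"az":0}]'; python3 -c "
from meas import *
goto(.5265,-.0242,.083,154);print(pose()[2]['torque'])
captop()"
```

```text
t: 41.7
eef_pos: [0.5258, -0.0241, 0.0753]
tool_rot: [-0.0, 0.779, 0.627, -0.0]
contact_force: [-0.3, -1.2, -0.8]
gripper_width: 0.684
az -76.3 | x -0.7 y 0.2 z -7.7 | now [ 0.5258 -0.0241  0.0753] yaw 77.7 tool z [-0.001 -0.    -1.   ] q7 -0.58 t 41.7 F [-0.3 -1.2 -0.8] g 0.684
[-0.13615224  0.12437903  0.0044809 ]
cap top z 0.1026 c [526.6 -22.9] slope [-0.003 -0.014]
block tops z 0.0915
t: 42.12
eef_pos: [0.5253, -0.0249, 0.0752]
tool_rot: [-0.0, 0.84, 0.542, -0.001]
contact_force: [-3.3, -1.6, -1.4]
gripper_width: 0.687
az -88.4 | x -0.8 y 1.1 z -7.8 | now [ 0.5253 -0.0249  0.0752] yaw 65.6 tool z [-0.002 -0.001 -1.   ] q7 -0.76 t 42.12 F [-3.3 -1.6 -1.4] g 0.687
[-0.46443917  0.45241894 -0.25879469]
cap top z 0.1025 c [526.7 -23.5] slope [-0.004 -0.008]
block tops z 0.0915
```

```bash
python3 -m crank '[{"jaw":0,"x":0,"y":0,"z":0,"ax":0,"ay":0,"az":6},{"jaw":0,"x":0,"y":0,"z":0,"ax":0,"ay":0,"az":5},{"jaw":0,"x":0,"y":0,"z":0,"ax":0,"ay":0,"az":0}]'; python3 -c "
from meas import *
goto(.5265,-.0242,.083,154);print(pose()[2]['torque'])
captop()"; python3 -m crank '[{"jaw":85,"x":0,"y":0,"z":0,"ax":0,"ay":0,"az":0},{"jaw":85,"x":0,"y":0,"z":0,"ax":0,"ay":0,"az":0},{"jaw":85,"x":0,"y":0,"z":0,"ax":0,"ay":0,"az":0},{"jaw":85,"x":0,"y":0,"z":-40,"ax":0,"ay":0,"az":0},{"jaw":85,"x":0,"y":0,"z":-40,"ax":0,"ay":0,"az":0},{"jaw":85,"x":0,"y":0,"z":-20,"ax":0,"ay":0,"az":0},{"jaw":85,"x":0,"y":0,"z":0,"ax":0,"ay":0,"az":0}]'; python3 -c "
from meas import *
goto(.4348,-.0264,.16,91.4)
captop();tops('wrist',.091)
c,p,d=cam('wrist');save('w6',p)"
```

```text
t: 42.55
eef_pos: [0.5254, -0.0248, 0.0752]
tool_rot: [0.0, 0.888, 0.459, -0.001]
contact_force: [-2.9, -3.3, -2.7]
gripper_width: 0.686
az -99.3 | x -0.7 y 1.0 z -7.8 | now [ 0.5254 -0.0248  0.0752] yaw 54.7 tool z [-0.002 -0.001 -1.   ] q7 -0.92 t 42.55 F [-2.9 -3.3 -2.7] g 0.686
[-0.88544153  0.49681182  0.4438233 ]
cap top z 0.1025 c [526.4 -23.7] slope [-0.005 -0.007]
block tops z 0.0914
t: 43.48
eef_pos: [0.5278, -0.024, 0.1775]
tool_rot: [0.001, 0.889, 0.458, 0.002]
contact_force: [-0.2, 0.2, -0.9]
gripper_width: 0.85
az -36.9 | x -0.1 y -93.0 z 17.5 | now [ 0.5278 -0.024   0.1775] yaw 54.5 tool z [ 0.004  0.    -1.   ] q7 -0.85 t 43.48 F [-0.2  0.2 -0.9] g 0.85
cap top z 0.1025 c [526.5 -23.4] slope [-0.002 -0.003]
block tops z 0.0914
px [207. 127.] c [522.   64.9] sz [34.4 34.1] ang 2.0
px [372. 149.] c [615.8 -21.5] sz [33.7 33.6] ang 2.0
px [337. 293.] c [ 527.6 -113.2] sz [33.8 33.6] ang 1.6
```

View pics/w6.png

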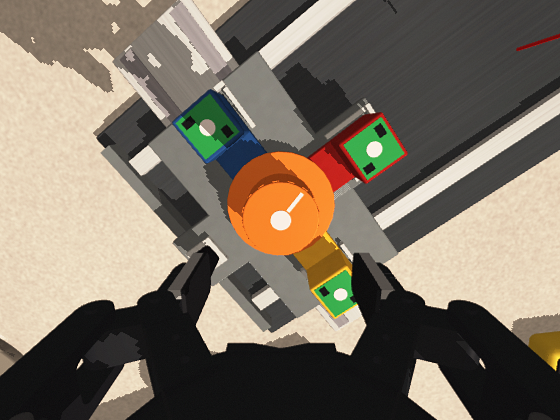

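The cap is down at (281,220), with all three blocks in their nests. The pointer's red beam shows at (540,42), and I will triangulate it as a vertical line.

```bash
python3 - <<'E'
from meas import *
A=[];b=[];g0=np.array([.731,-.021])
for n in('scene','top','wrist'):
    c,p,d=cam(n);R=np.array(c['R']);t=np.array(c['t']);o=-R.T@t
    h=cv2.cvtColor(p,cv2.COLOR_RGB2HSV).astype(int);m=((h[...,0]<8)|(h[...,0]>172))&(h[...,1]>90)
    v,u=np.nonzero(m);r=np.stack([(u-c['cx'])/c['fx'],(v-c['cy'])/c['fy'],np.ones(len(u))],-1)@R
    z=o[2]+r[:,2]*np.einsum('ij,j->i',r[:,:2],g0-o[:2])/(r[:,:2]**2).sum(1)
    rh=r[:,:2]/np.linalg.norm(r[:,:2],axis=1)[:,None];off=(g0-o[:2])[0]*rh[:,1]-(g0-o[:2])[1]*rh[:,0]
    k=(abs(off)<.015)&(z>.02)&(z<.14)
    uv=r[k];print(n,k.sum(),'z',z[k].min().round(3) if k.any() else '',z[k].max().round(3) if k.any() else '','off',off[k].mean().round(4) if k.any() else '',list(zip(u[k],v[k]))[:3])
    # ensure along-line consistency: project g0 at those z
    for e in rh[k]: A.append([e[1],-e[0]]);b.append(o[0]*e[1]-o[1]*e[0]);
    print('   dirs',rh[k].mean(0).round(3) if k.any() else '')
    X=np.array([*g0,.13]);q=R@X+t;print('   tip expected px',(c['fx']*q[0]/q[2]+c['cx']).round(1),(c['fy']*q[1]/q[2]+c['cy']).round(1))
    if n=='scene': sp=p
s=np.linalg.lstsq(np.array(A),np.array(b),rcond=None);print(s[0],np.abs(np.array(A)@s[0]-b).max())
save('tip',cv2.resize(sp[200:290,190:310],None,fx=6,fy=6,interpolation=cv2.INTER_CUBIC))
E
```

```text
scene 20 z 0.093 0.127 off 0.001 [(np.int64(248), np.int64(239)), (np.int64(249), np.int64(239)), (np.int64(248), np.int64(240))]
   dirs [-0.717 -0.697]
   tip expected px 248.9 238.1
top 3 z 0.104 0.126 off -0.0005 [(np.int64(281), np.int64(129)), (np.int64(281), np.int64(130)), (np.int64(281), np.int64(131))]
   dirs [0.997 0.075]
   tip expected px 280.7 128.7
wrist 186 z 0.092 0.123 off 0.0011 [(np.int64(558), np.int64(33)), (np.int64(559), np.int64(33)), (np.int64(555), np.int64(34))]
   dirs [ 0.951 -0.308]
   tip expected px 570.6 33.2
[ 0.73304802 -0.02048462] 0.0028164504060885776
```

View pics/tip.png

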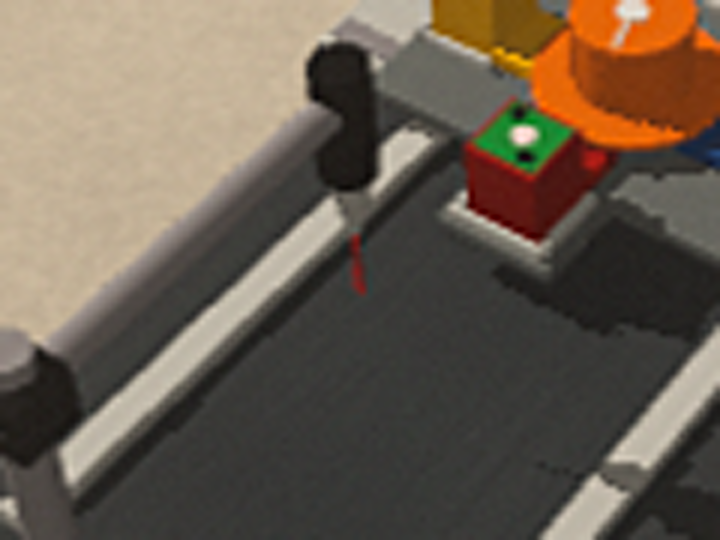

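The red beam runs straight down from the tip, from (355,235) to (362,290) in this crop. The three views put it at about (0.733, -0.0205).

```bash
python3 -m crank '[{"jaw":85,"x":0,"y":0,"z":0,"ax":0,"ay":0,"az":10.6},{"jaw":85,"x":0,"y":0,"z":0,"ax":0,"ay":0,"az":10.6},{"jaw":85,"x":0,"y":0,"z":0,"ax":0,"ay":0,"az":10.6},{"jaw":85,"x":0,"y":0,"z":0,"ax":0,"ay":0,"az":10.6},{"jaw":85,"x":0,"y":0,"z":0,"ax":0,"ay":0,"az":10.6},{"jaw":85,"x":-45,"y":0,"z":0,"ax":0,"ay":0,"az":0},{"jaw":85,"x":-45,"y":0,"z":0,"ax":0,"ay":0,"az":0},{"jaw":85,"x":0,"y":0,"z":0,"ax":0,"ay":0,"az":0},{"jaw":85,"x":0,"y":0,"z":0,"ax":0,"ay":0,"az":0}]'; python3 -c "
from meas import *
goto(.4350,-.0262,.063,1.4)
tops('wrist',.091)"
```

```text
t: 44.9
eef_pos: [0.4371, -0.0265, 0.1758]
tool_rot: [-0.0, 1.0, 0.013, 0.0]
contact_force: [0.5, -0.4, 0.6]
gripper_width: 0.848
az 0.1 | x -2.1 y -0.3 z 112.8 | now [ 0.4371 -0.0265  0.1758] yaw 1.5 tool z [ 0.001  0.    -1.   ] q7 -1.69 t 44.9 F [ 0.5 -0.4  0.6] g 0.848
px [402. 101.] c [ 527.7 -113.3] sz [33.2 33.8] ang 1.7
px [160. 102.] c [522.1  65.1] sz [34.1 34.5] ang 2.0
```

```bash
python3 -m crank '[{"jaw":85,"x":-2,"y":0,"z":45,"ax":0,"ay":0,"az":0},{"jaw":85,"x":0,"y":0,"z":45,"ax":0,"ay":0,"az":0},{"jaw":85,"x":0,"y":0,"z":23,"ax":0,"ay":0,"az":0},{"jaw":85,"x":0,"y":0,"z":0,"ax":0,"ay":0,"az":0},{"jaw":0,"x":0,"y":0,"z":0,"ax":0,"ay":0,"az":0},{"jaw":0,"x":0,"y":0,"z":0,"ax":0,"ay":0,"az":0},{"jaw":0,"x":0,"y":0,"z":0,"ax":0,"ay":0,"az":0},{"jaw":0,"x":0,"y":0,"z":0,"ax":0,"ay":0,"az":0},{"jaw":0,"x":0,"y":0,"z":0,"ax":0,"ay":0,"az":0},{"jaw":0,"x":0,"y":0,"z":0,"ax":0,"ay":0,"az":0},{"jaw":0,"x":0,"y":0,"z":0,"ax":0,"ay":0,"az":0}]' 70; python3 -c "
from meas import *
goto(.4348+.117,-.0262+.0015,.065,1.4)
tops('wrist',.091)"
```

```text
t: 46.32
eef_pos: [0.4352, -0.0265, 0.0638]
tool_rot: [0.0, 1.0, 0.013, 0.001]
contact_force: [-1.2, -0.1, 7.6]
gripper_width: 0.223
az 0.0 | x 116.6 y 1.0 z -1.2 | now [ 0.4352 -0.0265  0.0638] yaw 1.4 tool z [ 0.002 -0.    -1.   ] q7 -1.78 t 46.33 F [-1.2 -0.1  7.6] g 0.223
px [521.  69.] c [ 527.5 -113.1] sz [33.6 32.6] ang 1.5
px [44. 73.] c [522.   65.1] sz [34.1 36. ] ang 1.5
```

```bash
python3 -m crank '[{"jaw":0,"x":6,"y":0,"z":0,"ax":0,"ay":0,"az":0},{"jaw":0,"x":12,"y":0,"z":0,"ax":0,"ay":0,"az":0},{"jaw":0,"x":15,"y":0,"z":0,"ax":0,"ay":0,"az":0},{"jaw":0,"x":15,"y":0,"z":0,"ax":0,"ay":0,"az":0},{"jaw":0,"x":15,"y":0,"z":0,"ax":0,"ay":0,"az":0},{"jaw":0,"x":15,"y":0,"z":0,"ax":0,"ay":0,"az":0},{"jaw":0,"x":15,"y":0,"z":0,"ax":0,"ay":0,"az":0},{"jaw":0,"x":12,"y":0,"z":0,"ax":0,"ay":0,"az":0},{"jaw":0,"x":8,"y":0,"z":0,"ax":0,"ay":0,"az":0},{"jaw":0,"x":4,"y":1.3,"z":0,"ax":0,"ay":0,"az":0},{"jaw":0,"x":0,"y":0,"z":0,"ax":0,"ay":0,"az":0},{"jaw":0,"x":0,"y":0,"z":0,"ax":0,"ay":0,"az":0}]'; cat >> meas.py <<'E'
def dots():
    for n in('scene','top'):
        print(n);tops(n,.091)
E
python3 -c "
from meas import *
goto(.4352+.117,-.0265+.0015,.065,1.4)
tops('wrist',.091);dots()
c,p,d=cam('scene');save('red1',cv2.resize(p[190:290,180:320],None,fx=5,fy=5,interpolation=cv2.INTER_CUBIC))"
```

```text
t: 47.88
eef_pos: [0.5521, -0.0239, 0.0638]
tool_rot: [-0.001, 1.0, 0.013, 0.001]
contact_force: [-1.8, 3.4, 6.3]
gripper_width: 0.224
az 0.1 | x 0.1 y 1.1 z -1.2 | now [ 0.5521 -0.0239  0.0638] yaw 1.5 tool z [ 0.002  0.001 -1.   ] q7 -1.76 t 47.88 F [-1.8  3.4  6.3] g 0.224
px [520.  69.] c [ 644.4 -110.5] sz [33.9 32.4] ang 1.7
px [44. 73.] c [638.9  67.8] sz [34.1 36.2] ang 1.5
scene
px [162. 198.] c [ 728.3 -360.8] sz [44.3 49.5] ang 61.6
px [426. 328.] c [682.  424.1] sz [95.9 59.2] ang 1.4
px [355. 338.] c [792.1 313.6] sz [45.1 44.2] ang 31.0
top
px [168. 117.] c [771.  303.1] sz [44.2 45.1] ang 31.1
px [413. 148.] c [ 685.7 -402.9] sz [45.6 49.6] ang 63.8
px [131. 164.] c [631.8 405. ] sz [76.6 58.5] ang 64.5
```

View pics/red1.png

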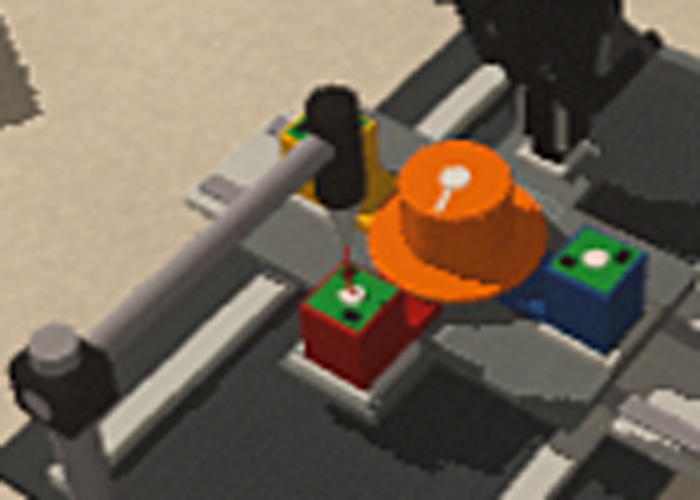

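The beam at (348,290) lands on the red dot at (351,295). I'll hold 1 s, then slide y first so the wrist camera stays clear of the pointer, then x.

```bash
python3 -m crank '[{"jaw":0,"x":0,"y":0,"z":0,"ax":0,"ay":0,"az":0},{"jaw":0,"x":0,"y":0,"z":0,"ax":0,"ay":0,"az":0},{"jaw":0,"x":0,"y":0,"z":0,"ax":0,"ay":0,"az":0},{"jaw":0,"x":0,"y":0,"z":0,"ax":0,"ay":0,"az":0},{"jaw":0,"x":0,"y":0,"z":0,"ax":0,"ay":0,"az":0},{"jaw":0,"x":0,"y":0,"z":0,"ax":0,"ay":0,"az":0},{"jaw":0,"x":0,"y":0,"z":0,"ax":0,"ay":0,"az":0},{"jaw":0,"x":0,"y":0,"z":0,"ax":0,"ay":0,"az":0}]'; python3 -m crank '[{"jaw":0,"x":0,"y":-6,"z":0,"ax":0,"ay":0,"az":0},{"jaw":0,"x":0,"y":-12,"z":0,"ax":0,"ay":0,"az":0},{"jaw":0,"x":0,"y":-15,"z":0,"ax":0,"ay":0,"az":0},{"jaw":0,"x":0,"y":-15,"z":0,"ax":0,"ay":0,"az":0},{"jaw":0,"x":0,"y":-15,"z":0,"ax":0,"ay":0,"az":0},{"jaw":0,"x":0,"y":-13,"z":0,"ax":0,"ay":0,"az":0},{"jaw":0,"x":0,"y":-8,"z":0,"ax":0,"ay":0,"az":0},{"jaw":0,"x":0,"y":-4,"z":0,"ax":0,"ay":0,"az":0},{"jaw":0,"x":0,"y":0,"z":0,"ax":0,"ay":0,"az":0}]'; python3 -c "
from meas import *
goto(.6405,.066,.064,1.4)"; python3 -m crank '[{"jaw":0,"x":6,"y":0,"z":0,"ax":0,"ay":0,"az":0},{"jaw":0,"x":12,"y":0,"z":0,"ax":0,"ay":0,"az":0},{"jaw":0,"x":15,"y":0,"z":0,"ax":0,"ay":0,"az":0},{"jaw":0,"x":15,"y":0,"z":0,"ax":0,"ay":0,"az":0},{"jaw":0,"x":15,"y":0,"z":0,"ax":0,"ay":0,"az":0},{"jaw":0,"x":14,"y":0,"z":0,"ax":0,"ay":0,"az":0},{"jaw":0,"x":8.5,"y":0,"z":0,"ax":0,"ay":0,"az":0},{"jaw":0,"x":5,"y":0,"z":0,"ax":0,"ay":0,"az":0},{"jaw":0,"x":0,"y":0,"z":0,"ax":0,"ay":0,"az":0},{"jaw":0,"x":0,"y":0,"z":0,"ax":0,"ay":0,"az":0}]'; python3 -c "
from meas import *
goto(.6405,.066,.064,1.4);tops('wrist',.091)
c,p,d=cam('scene');save('yel1',cv2.resize(p[180:280,180:320],None,fx=5,fy=5,interpolation=cv2.INTER_CUBIC))"
```

```text
t: 49.08
eef_pos: [0.5521, -0.0239, 0.0639]
tool_rot: [-0.0, 1.0, 0.013, 0.001]
contact_force: [-1.4, 3.2, 5.6]
gripper_width: 0.222
t: 50.2
eef_pos: [0.5501, 0.0624, 0.0638]
tool_rot: [0.0, 1.0, 0.012, 0.001]
contact_force: [-0.5, -1.6, 5.6]
gripper_width: 0.224
az 0.0 | x 90.5 y -1.3 z -0.2 | now [0.5501 0.0624 0.0638] yaw 1.4 tool z [ 0.002 -0.001 -1.   ] q7 -1.92 t 50.2 F [-0.5 -1.6  5.6] g 0.224
t: 51.45
eef_pos: [0.6405, 0.0646, 0.0639]
tool_rot: [0.0, 1.0, 0.012, 0.001]
contact_force: [0.1, -0.9, 5.7]
gripper_width: 0.223
az 0.0 | x -0.0 y -1.4 z -0.1 | now [0.6405 0.0646 0.0639] yaw 1.4 tool z [ 0.002 -0.    -1.   ] q7 -1.88 t 51.45 F [ 0.1 -0.9  5.7] g 0.223
px [520.  69.] c [732.9 -22.1] sz [33.6 32.7] ang 1.5
px [44. 73.] c [727.4 156.2] sz [34.1 36.1] ang 1.5
```

View pics/yel1.png

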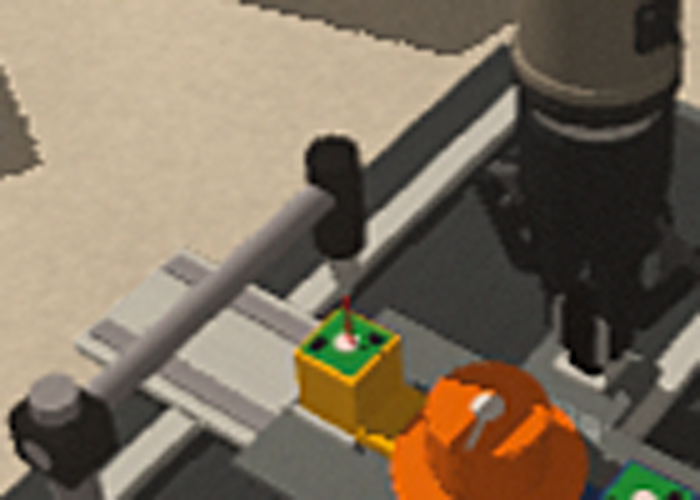

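Beam and yellow dot meet at (347,340). I'll nudge 1.2 mm, hold, then retreat in x, cross in y and advance for blue.

```bash
python3 -m crank '[{"jaw":0,"x":0,"y":-1.2,"z":0,"ax":0,"ay":0,"az":0},{"jaw":0,"x":0,"y":0,"z":0,"ax":0,"ay":0,"az":0},{"jaw":0,"x":0,"y":0,"z":0,"ax":0,"ay":0,"az":0},{"jaw":0,"x":0,"y":0,"z":0,"ax":0,"ay":0,"az":0},{"jaw":0,"x":0,"y":0,"z":0,"ax":0,"ay":0,"az":0},{"jaw":0,"x":0,"y":0,"z":0,"ax":0,"ay":0,"az":0},{"jaw":0,"x":0,"y":0,"z":0,"ax":0,"ay":0,"az":0},{"jaw":0,"x":0,"y":0,"z":0,"ax":0,"ay":0,"az":0},{"jaw":0,"x":0,"y":0,"z":0,"ax":0,"ay":0,"az":0},{"jaw":0,"x":0,"y":0,"z":0,"ax":0,"ay":0,"az":0}]'; python3 -c "
from meas import *
goto(.6405,.066,.064,1.4);tops('wrist',.091)"; python3 -m crank '[{"jaw":0,"x":-6,"y":0,"z":0,"ax":0,"ay":0,"az":0},{"jaw":0,"x":-12,"y":0,"z":0,"ax":0,"ay":0,"az":0},{"jaw":0,"x":-15,"y":0,"z":0,"ax":0,"ay":0,"az":0},{"jaw":0,"x":-15,"y":0,"z":0,"ax":0,"ay":0,"az":0},{"jaw":0,"x":-15,"y":0,"z":0,"ax":0,"ay":0,"az":0},{"jaw":0,"x":-15,"y":0,"z":0,"ax":0,"ay":0,"az":0},{"jaw":0,"x":-12,"y":0,"z":0,"ax":0,"ay":0,"az":0},{"jaw":0,"x":0,"y":0,"z":0,"ax":0,"ay":0,"az":0}]'; python3 -m crank '[{"jaw":0,"x":0,"y":8,"z":0,"ax":0,"ay":0,"az":0},{"jaw":0,"x":0,"y":16,"z":0,"ax":0,"ay":0,"az":0},{"jaw":0,"x":0,"y":20,"z":0,"ax":0,"ay":0,"az":0},{"jaw":0,"x":0,"y":20,"z":0,"ax":0,"ay":0,"az":0},{"jaw":0,"x":0,"y":20,"z":0,"ax":0,"ay":0,"az":0},{"jaw":0,"x":0,"y":20,"z":0,"ax":0,"ay":0,"az":0},{"jaw":0,"x":0,"y":20,"z":0,"ax":0,"ay":0,"az":0},{"jaw":0,"x":0,"y":20,"z":0,"ax":0,"ay":0,"az":0},{"jaw":0,"x":0,"y":18,"z":0,"ax":0,"ay":0,"az":0},{"jaw":0,"x":0,"y":10,"z":0,"ax":0,"ay":0,"az":0},{"jaw":0,"x":0,"y":6,"z":0,"ax":0,"ay":0,"az":0},{"jaw":0,"x":0,"y":0,"z":0,"ax":0,"ay":0,"az":0}]'; python3 -c "
from meas import *
goto(.6415,-.112,.064,1.4);tops('wrist',.091)"
```

```text
t: 52.8
eef_pos: [0.6405, 0.0649, 0.0639]
tool_rot: [0.001, 1.0, 0.012, 0.001]
contact_force: [-0.4, -3.4, 5.2]
gripper_width: 0.221
az -0.0 | x -0.0 y -1.1 z -0.1 | now [0.6405 0.0649 0.0639] yaw 1.4 tool z [ 0.002 -0.001 -1.   ] q7 -1.89 t 52.8 F [-0.4 -3.4  5.2] g 0.221
px [520.  69.] c [732.8 -21.8] sz [33.6 32.9] ang 1.5
px [44. 73.] c [727.5 156.4] sz [34. 36.] ang 1.4
t: 53.85
eef_pos: [0.5494, 0.0628, 0.0638]
tool_rot: [0.001, 1.0, 0.012, 0.0]
contact_force: [-3.2, -4.3, 10.6]
gripper_width: 0.223
t: 55.35
eef_pos: [0.5541, -0.1138, 0.0638]
tool_rot: [0.0, 1.0, 0.012, 0.0]
contact_force: [-3.4, 0.7, 9.4]
gripper_width: 0.221
az 0.0 | x 87.4 y 0.3 z -0.2 | now [ 0.5541 -0.1138  0.0638] yaw 1.4 tool z [ 0.001 -0.    -1.   ] q7 -1.6 t 55.35 F [-3.4  0.7  9.4] g 0.221
px [521.  69.] c [ 646.5 -200.4] sz [33.5 32.5] ang 1.6
px [44. 73.] c [641.1 -22.3] sz [34.  35.9] ang 1.5
```

```bash
python3 -m crank '[{"jaw":0,"x":6,"y":0,"z":0,"ax":0,"ay":0,"az":0},{"jaw":0,"x":12,"y":0,"z":0,"ax":0,"ay":0,"az":0},{"jaw":0,"x":15,"y":0,"z":0,"ax":0,"ay":0,"az":0},{"jaw":0,"x":15,"y":0,"z":0,"ax":0,"ay":0,"az":0},{"jaw":0,"x":15,"y":0,"z":0,"ax":0,"ay":0,"az":0},{"jaw":0,"x":15,"y":0,"z":0,"ax":0,"ay":0,"az":0},{"jaw":0,"x":8.5,"y":0,"z":0,"ax":0,"ay":0,"az":0},{"jaw":0,"x":5,"y":0,"z":0,"ax":0,"ay":0,"az":0},{"jaw":0,"x":0,"y":0,"z":0,"ax":0,"ay":0,"az":0},{"jaw":0,"x":0,"y":0,"z":0,"ax":0,"ay":0,"az":0}]'; python3 -c "
from meas import *
goto(.6415,-.112,.064,1.4);tops('wrist',.091)
c,p,d=cam('scene');save('blu1',cv2.resize(p[180:280,180:320],None,fx=5,fy=5,interpolation=cv2.INTER_CUBIC))"
```

```text
t: 56.65
eef_pos: [0.6464, -0.1116, 0.0639]
tool_rot: [0.0, 1.0, 0.013, 0.001]
contact_force: [-0.3, -0.7, 5.9]
gripper_width: 0.223
az 0.0 | x -4.9 y 0.3 z -0.1 | now [ 0.6464 -0.1116  0.0639] yaw 1.4 tool z [ 0.002 -0.    -1.   ] q7 -1.6 t 56.65 F [-0.3 -0.7  5.9] g 0.223
px [520.  69.] c [ 738.8 -198.3] sz [33.6 32.7] ang 1.5
px [44. 73.] c [733.3 -20. ] sz [34.1 36.1] ang 1.5
```

View pics/blu1.png

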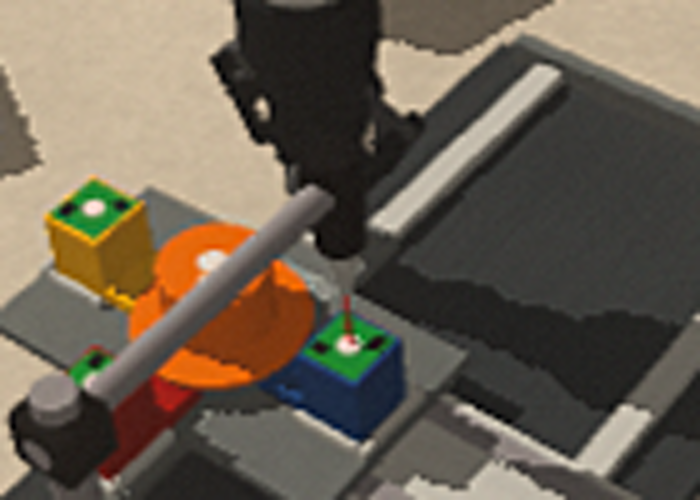

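The beam lands on the blue dot at (348,342). I'll hold, then draw back to the front stop.

```bash
python3 -m crank '[{"jaw":0,"x":0,"y":0,"z":0,"ax":0,"ay":0,"az":0},{"jaw":0,"x":0,"y":0,"z":0,"ax":0,"ay":0,"az":0},{"jaw":0,"x":0,"y":0,"z":0,"ax":0,"ay":0,"az":0},{"jaw":0,"x":0,"y":0,"z":0,"ax":0,"ay":0,"az":0},{"jaw":0,"x":0,"y":0,"z":0,"ax":0,"ay":0,"az":0},{"jaw":0,"x":0,"y":0,"z":0,"ax":0,"ay":0,"az":0},{"jaw":0,"x":0,"y":0,"z":0,"ax":0,"ay":0,"az":0},{"jaw":0,"x":0,"y":0,"z":0,"ax":0,"ay":0,"az":0},{"jaw":0,"x":0,"y":0,"z":0,"ax":0,"ay":0,"az":0}]'; python3 -m crank '[{"jaw":0,"x":-8,"y":0,"z":0,"ax":0,"ay":0,"az":0},{"jaw":0,"x":-16,"y":0,"z":0,"ax":0,"ay":0,"az":0},{"jaw":0,"x":-22,"y":0,"z":0,"ax":0,"ay":0,"az":0},{"jaw":0,"x":-22,"y":0,"z":0,"ax":0,"ay":0,"az":0},{"jaw":0,"x":-22,"y":0,"z":0,"ax":0,"ay":0,"az":0},{"jaw":0,"x":-22,"y":0,"z":0,"ax":0,"ay":0,"az":0},{"jaw":0,"x":-22,"y":0,"z":0,"ax":0,"ay":0,"az":0},{"jaw":0,"x":-22,"y":0,"z":0,"ax":0,"ay":0,"az":0},{"jaw":0,"x":-22,"y":0,"z":0,"ax":0,"ay":0,"az":0},{"jaw":0,"x":-18,"y":0,"z":0,"ax":0,"ay":0,"az":0},{"jaw":0,"x":-8,"y":0,"z":0,"ax":0,"ay":0,"az":0},{"jaw":0,"x":-4,"y":0,"z":0,"ax":0,"ay":0,"az":0}]';  python3 -m crank '[{"jaw":0,"x":-2,"y":0,"z":0,"ax":0,"ay":0,"az":0},{"jaw":0,"x":-1.5,"y":0,"z":0,"ax":0,"ay":0,"az":0},{"jaw":0,"x":0,"y":0,"z":0,"ax":0,"ay":0,"az":0}]';python3 -c "
from meas import *
goto(.438,-.117,.064,1.4);tops('wrist',.091)"
```

```text
t: 57.88
eef_pos: [0.6464, -0.1116, 0.0639]
tool_rot: [0.0, 1.0, 0.013, 0.001]
contact_force: [-0.2, -0.6, 4.7]
gripper_width: 0.222
t: 59.38
eef_pos: [0.4395, -0.1165, 0.0638]
tool_rot: [0.0, 1.0, 0.013, 0.002]
contact_force: [5.2, 0.2, 5.2]
gripper_width: 0.222
t: 59.75
eef_pos: [0.4362, -0.1166, 0.0638]
tool_rot: [0.0, 1.0, 0.013, 0.002]
contact_force: [3.2, 1.4, 8.2]
gripper_width: 0.221
az 0.1 | x 1.7 y 0.4 z -0.2 | now [ 0.4362 -0.1166  0.0638] yaw 1.5 tool z [ 0.004 -0.    -1.   ] q7 -1.57 t 59.75 F [3.2 1.4 8.2] g 0.221
px [521.  69.] c [ 528.6 -203.3] sz [33.6 32.7] ang 1.5
px [44. 73.] c [523.  -24.9] sz [34.1 36.2] ang 1.5
```

```bash
python3 -m crank '[{"jaw":60,"x":0,"y":0,"z":0,"ax":0,"ay":0,"az":0},{"jaw":60,"x":0,"y":0,"z":0,"ax":0,"ay":0,"az":0},{"jaw":60,"x":0,"y":0,"z":0,"ax":0,"ay":0,"az":0},{"jaw":60,"x":0,"y":0,"z":-30,"ax":0,"ay":0,"az":0},{"jaw":60,"x":0,"y":0,"z":-50,"ax":0,"ay":0,"az":0},{"jaw":60,"x":0,"y":0,"z":-50,"ax":0,"ay":0,"az":0},{"jaw":60,"x":0,"y":0,"z":-20,"ax":0,"ay":0,"az":0},{"jaw":60,"x":0,"y":0,"z":0,"ax":0,"ay":0,"az":0},{"jaw":60,"x":0,"y":0,"z":0,"ax":0,"ay":0,"az":0}]'; python3 -c "
from meas import *
goto(.438,-.117,.064,1.4);tops('wrist',.091);captop()
c,p,d=cam('wrist');P=pts(c,d);s=P[(P[...,2]>.088)&(P[...,2]<.102)&(abs(P[...,0]-.436)<.03)&(abs(P[...,1]+.117)<.03)];print('handle',s.mean(0).round(4),len(s))
c,p,d=cam('scene');save('end',p)"
```

```text
t: 60.92
eef_pos: [0.4332, -0.1167, 0.2116]
tool_rot: [-0.0, 1.0, 0.013, -0.001]
contact_force: [0.8, 0.4, -0.2]
gripper_width: 0.601
az 0.1 | x 4.8 y 0.4 z 147.6 | now [ 0.4332 -0.1167  0.2116] yaw 1.5 tool z [-0.002  0.    -1.   ] q7 -1.47 t 60.92 F [ 0.8  0.4 -0.2] g 0.601
px [177.  99.] c [523.3 -25.5] sz [33.5 34.4] ang 1.5
px [387.  98.] c [ 528.4 -203.9] sz [32.7 33.6] ang 1.5
cap top z 0.1025 c [ 527.7 -114. ] slope [0.001 0.001]
block tops z 0.0915
handle [ 0.4357 -0.1159  0.094 ] 462
```

View pics/end.png

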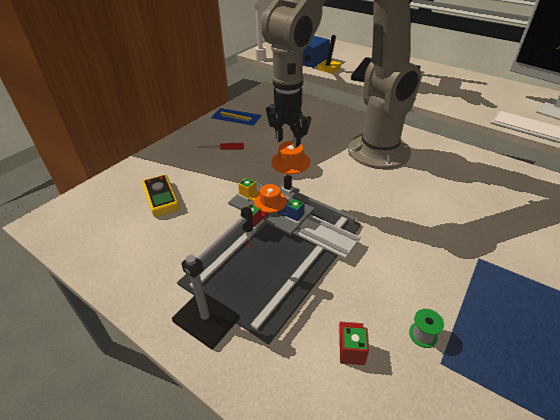

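The carrier is at the front, with the three blocks and the cap in place around (268,200). The gripper is clear at (285,125), and the multimeter, spool and screwdriver have not moved. Handing in.

```bash
python3 -c "
from station import ticket
print(ticket.hand_in())"
```

```text
the job is handed in; nothing more can be done
None
```

I completed the whole job and handed it in at about 61 s of robot time. No verdict was reported.

- **Blocks:** red is in the far nest, yellow in the right and blue in the left. All measured about 2 mm or less from their nest sites, with their tops at 0.091 m as expected.
- **Cap:** it first rested about 4 mm high and slightly tilted on the post. It settled once I re-gripped it and began turning. It then turned about 120° counter-clockwise to the stop, dropped 10 mm, and screwed down clockwise until tight. Its top is at 0.1025 m, against 0.103 m nominal.
- **Dots under the pointer:** I held red, yellow and blue for about 1 s each, in that order. All three were within about 2 mm of the pointer position I measured, and the red beam was visibly on each dot.
- **Final check:** the handle is within about 2–3 mm of its starting x, so the carrier is at the front stop, off-centre by about 9 cm in y. Yellow and blue were still seated and the cap level. Red was out of the last wrist view and mostly hidden in the last scene picture, so I last confirmed it while it was under the pointer. The gripper is open and clear. The multimeter, spool and screwdriver look where they started in the last picture.

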